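# Crank the bench lift up to its pointer

### The arm

A 7-joint arm with a two-finger parallel gripper is mounted at the origin on the work surface. World frame = base frame: x ahead of the robot, y to its left, z up, the work surface at z = 0. Lengths are in mm, angles in rad, forces in N, time in s.
With the tool pointing down it reaches from about 400 to 850 mm from the base axis. Payload 10.4 kg.
Tool frame: the origin (TCP) lies midway between the tips of the shut fingers; the grasp point (between the pads) lies 19 mm behind it (r.grip_depth is the distance from the TCP to the grasp point, in mm); z points along the fingers, y is the direction in which the jaws open and shut (so a half turn about z gives the same grasp; the last joint's range is limited). The gripper opens to 87 mm and grips with 3 to 60 N. Pads are 19 mm wide; open, the fingers measure 117 mm over their backs; the gripper's body (75 mm by 190 mm) begins 51 mm behind the grasp point.
Start: joints at [-1.222, 0.332, -0.065, 1.46, 0.022, 1.35, -0.088], TCP at [227.047, 582.325, 222.576] pointing down, gripper open.
Joint ranges: [-2.6, 2.6], [-0.5, 2.12], [-1.47, 1.34], [0.16, 2.42], [-1.27, 4.41], [0.06, 2.06], [-2.6, 2.6]. Speed limits (rad/s): [2.22, 2.22, 2.79, 2.79, 3.14, 3.14, 3.14].

### API

Orientations are given as a unit quaternion [w, x, y, z].
In Python, from station import r gives the robot as it stands.
- The arm moves only by the tool apply_moves, never from a script. Its argument "motion" is a list of rows, each a list of 3 entries, a list of its own where there are three numbers: the turn, a rotation vector about the tool's x, y, z in rad, then the shift along the tool's x, y, z in m, then the opening in per cent of the stroke, from 0 (shut) to 100 (fully open). A call has 1 to 12 rows; each row is the pose to reach, as a shift and turn from the pose measured when the call began, along the tool's axes at that moment; what a row does not reach only later rows make up. A row lasts 1/10 s, in which the tool goes at most 50 mm and 8.59 degrees, less where a joint would pass 70% of its speed; a pose out of reach is approached as far as the arm can. A call with a gripper value outside its range is refused whole. The fingers move at their own pace and stop on an object; "grip_force" is the grip in N (left out, the last holds). Time passes only in rows, so rows that repeat a pose let the fingers close. It gives the time, the measured TCP pose, the force and the opening at its end, in the units of the state.
- r.observe(): the state, without advancing time (a new reading comes with each control period).
- r.grab_frame(name): name is "scene" or "top" or "wrist"; returns the picture (384x512x3 uint8, blue, green, red); there is no depth.
- r.camera_model(name): a dict with "fx", "fy", "cx", "cy" (pixels), "camera_from_world" (4x4, takes a point from world to camera coordinates). Camera axes: x right, y down, z forward; pixel columns grow to the right and rows downward; lengths in mm; the calibration is good to about 2 mm. The wrist camera is an equidistant fisheye: a pixel r from the principal point sees the ray r / f radians off the axis. A picture is of the moment at which its call begins: read the wrist's pose just before it. camera_model takes no time and is no camera call; for the wrist camera it gives the pose at the moment of the call.
- r.sign_off(): hands the job in, once; it reports no verdict.
The state is a dict: "time_s": time; "q": joint angles; "joint_velocities": joint speeds; "tau": joint torques, N m; "ee_pos": TCP position; "orientation": TCP orientation; "contact_force": force on the tool from outside, world axes, zero at the start; "wrist_torque": the same for the moment, N m; "width": opening from 0.0 (shut) to 1.0 (fully open).
Only numpy, scipy, OpenCV 4.12 (cv2) and the standard library are available. Lean on these libraries where they do the work, as an engineer would, in place of code of your own. Each camera call takes 0.05 s, during which the arm holds its last target. There are 200 camera calls.

### The job

The little screw lift on the workbench has to come up to its setting: fit the loose crank fully down on the drive stub, feeling for the cross key with its slot until it drops home, wind it by its red knob, clockwise to raise, until the top of the lift plate is level with the red pointer, and leave the crank on the stub. Go gently: do not push, pull or press the crank hard against the drive, do not move the pointer, and leave the jar, glue bottle and tape roll where they are.

Things in the scene. Friction and masses are not known exactly. Their poses are not given: they have to be found in the camera images.
- jack: Blue screw lift bolted to the bench. Base 300 x 130 x 18 mm. Origin: on the bench; x runs along the base from the drive end (-x) to the plate end (+x), z up. Gearbox 80 x 80 mm, top 85 mm up, centred at x = -80 mm, with the drive stub on it. Lift plate 140 x 120 mm, centred at x = 85 mm. A 12 mm pointer post, 140 mm high, stands at x = 105, y = 92 mm.
- stub (a point): Drive stub: centre of the top of its collar (34 mm across, 90 mm above the bench), where the fitted crank's origin rests. Above it a 14 mm round shaft, 20 mm high, and an 8 mm cone nose. A brass cross key, 26 mm long, 6 mm wide, reaches 8 mm above the collar. z up; axes are the lift's and do NOT turn with the shaft: the key's angle is not measured and may be any.
- plate_top (a point): Centre of the top face of the lift plate. One clockwise turn of the stub (seen from above) lifts it 14 mm; turning takes about 0.18 N m and it stays where it is left. It starts 76 to 90 mm above the bench; the way up is 14 to 36 mm.
- pointer_tip (a point): Tip of the red pointer (12 mm wide, 4 mm thick), at mid thickness, beside the plate; it marks the height for the plate's top. Its x, y and z axes are those of the lift. It is held on its post by stiff friction.
- crank: Loose steel crank, about 0.4 kg, upright on its hub. Origin: centre of the hub's underside; z up; x to the knob. Hub: 28 mm square column, 60 mm high, with a 15.8 mm square bore 30 mm deep from below; a slot 8.4 mm wide, 12 mm deep, runs along y across its rim and fits the key. Arm 18 mm wide, 22 to 32 mm up, to x = 79 mm; tail 24 mm wide, 19 to 35 mm up, to x = -44 mm.
- knob (a point): Centre of the crank's red knob: an upright sleeve 22 mm across and 46 mm high (34 to 80 mm above the hub's underside) that spins freely on its pin, 70 mm from the hub's axis.
- jar: Amber jar with red lid, 68 mm across, 85 mm high. Origin: centre of its underside. To be left alone.
- glue: White glue bottle with blue cap, 44 mm across, 130 mm high. Origin: centre of its underside. To be left alone.
- tape: Blue tape roll lying flat, 90 mm across, 25 mm high. Origin: centre of its underside. To be left alone.
Mind the look-alikes: they are no part of the job. There is more than one size of the crank; the job needs the smallest.

How it is judged:
By the outcome, as a careful person would: the job done as asked, in the order asked, and still so for the second after the job is handed in, with the robot touching nothing.
It also fails if it takes over 72 s, if anything falls off the work surface, if the arm or the gripper's body presses on something with over 40 N, if the wrist force passes 120 N, or if a joint passes its speed limit or range.

## Working session

There is one attempt and no reset: what is moved stays moved. The work goes in short steps, Python scripts to look and compute and a tool call to move; the robot and the scene stay as the last step left them, time stands still between calls to the robot, and variables do not carry over. Pictures are saved under pics/ and viewed, about 8 in all and at most 12, crops included, and the job is handed in when it is done.

Besides the shell and the picture viewer there is one more tool, called after "Call:" by a JSON object that holds its "fn" and its "kwargs". apply_moves: Moves the arm, as the interface text tells. Its arguments: {"type":"object","properties":{"motion":{"type":"array"},"grip_force":{"type":"number"}},"required":["motion"]}

```bash
ls; mkdir -p pics; python3 - <<'E'
from station import r
import cv2
o=r.observe();print({k:o[k] for k in('time_s','ee_pos','orientation','contact_force','width')}, r.grip_depth)
for n in('scene','top'):
    f=r.grab_frame(n);cv2.imwrite(f'pics/{n}0.png',f)
    m=r.camera_model(n);print(n,m)
a=cv2.imread('pics/scene0.png');b=cv2.imread('pics/top0.png')
cv2.imwrite('pics/both0.png',cv2.resize(cv2.vconcat([a,b]),None,fx=.78,fy=.78))
E
```

```text
pics
{'time_s': 0.0, 'ee_pos': array([226.9301536 , 581.94542648, 221.76530875]), 'orientation': array([-1.01974328e-04,  1.84839383e-01,  9.82768502e-01, -6.80221488e-04]), 'contact_force': array([-0.39719416, -0.00393075,  0.24440325]), 'width': 1.0024833048298676} 18.700000000000003
scene {'fx': 371.4905237288943, 'fy': 371.4905237288943, 'cx': 261.80972465580726, 'cy': 194.14179532505753, 'camera_from_world': array([[ 4.01100807e-01,  9.15991582e-01,  8.80703237e-03,
        -9.51435305e+01],
       [ 4.99219977e-01, -2.10520624e-01, -8.40512035e-01,
        -2.05014606e+02],
       [-7.68047887e-01,  3.41526702e-01, -5.41721289e-01,
         1.52950147e+03],
       [ 0.00000000e+00,  0.00000000e+00,  0.00000000e+00,
         1.00000000e+00]])}
top {'fx': 430.2887889096987, 'fy': 430.2887889096987, 'cx': 252.31855695651012, 'cy': 192.73115543843613, 'camera_from_world': array([[ 2.94949401e-02, -9.99542807e-01, -6.65027790e-03,
        -1.26964575e+02],
       [-9.79030117e-01, -2.75467068e-02, -2.01844515e-01,
         5.58747332e+02],
       [ 2.01569040e-01,  1.24642142e-02, -9.79395000e-01,
         1.26084592e+03],
       [ 0.00000000e+00,  0.00000000e+00,  0.00000000e+00,
         1.00000000e+00]])}
```

View pics/top0.png

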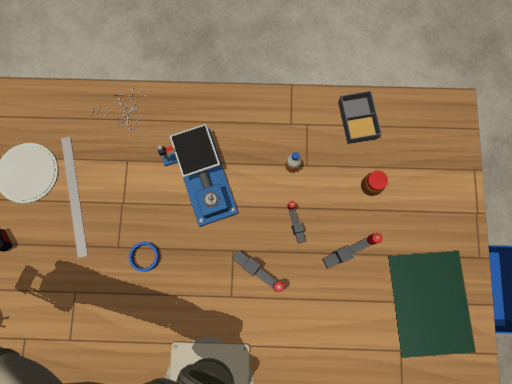

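View pics/scene0.png

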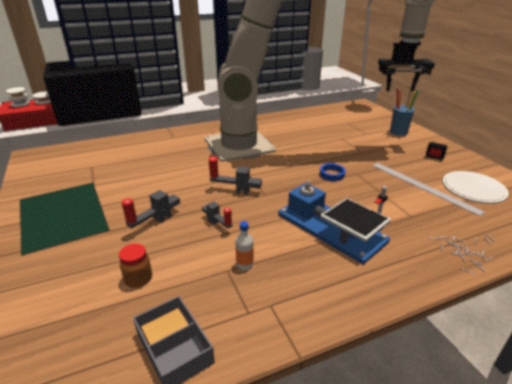

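Top view: three cranks could be taken for the wanted one: A has its knob at (292,205) and hub about (297,222), B its knob at (376,239) and hub (345,254), and C its knob at (278,286) and hub (258,270). A is visibly the smallest. The jack's stub is at (211,199), the plate at (195,150) and the pointer near (166,150). The glue is at (294,160), the jar at (376,182) and the tape at (144,257).

```bash
cat > h.py <<'E'
import numpy as np, cv2
from station import r
def ray(m,u,v,fish=False):
    T=m['camera_from_world'];R=T[:3,:3];c=-R.T@T[:3,3]
    x=(u-m['cx'])/m['fx'];y=(v-m['cy'])/m['fy']
    if fish:
        t=np.hypot(x,y);s=np.sin(t)/t if t>1e-9 else 1;d=np.array([x*s,y*s,np.cos(t)])
    else: d=np.array([x,y,1.])
    d=R.T@d;return c,d/np.linalg.norm(d)
def onz(m,u,v,z,fish=False):
    c,d=ray(m,u,v,fish);return c+d*(z-c[2])/d[2]
def proj(m,p,fish=False):
    T=m['camera_from_world'];q=T[:3,:3]@np.asarray(p,float)+T[:3,3]
    if fish:
        h=np.hypot(q[0],q[1]);t=np.arctan2(h,q[2]);k=t/h if h>1e-9 else 0
        return np.array([m['cx']+m['fx']*q[0]*k,m['cy']+m['fy']*q[1]*k])
    return np.array([m['cx']+m['fx']*q[0]/q[2],m['cy']+m['fy']*q[1]/q[2]])
def tri(rays):
    A=np.zeros((3,3));b=np.zeros(3)
    for c,d in rays:
        P=np.eye(3)-np.outer(d,d);A+=P;b+=P@c
    p=np.linalg.solve(A,b);return p,[np.linalg.norm((np.eye(3)-np.outer(d,d))@(p-c)) for c,d in rays]
E
python3 - <<'E'
from h import *
f=cv2.imread('pics/top0.png');m=r.camera_model('top')
for n,(u,v) in dict(Aknob=(292,205),Bknob=(376,239),Cknob=(278,286)).items(): print(n,onz(m,u,v,80).round())
for n,(u,v) in dict(Ahub=(297,222),Bhub=(345,254),Chub=(258,270)).items(): print(n,onz(m,u,v,60).round())
print('stub',onz(m,211,199,115).round(),'base corner',onz(m,237,213,18).round(), onz(m,199,224,18).round(),'plate',onz(m,195,150,83).round())
print('glue',onz(m,294,156,130).round())
a=cv2.resize(f[190:260,270:330],None,fx=6,fy=6,interpolation=cv2.INTER_CUBIC)
b=cv2.resize(f[115:235,150:250],None,fx=4,fy=4,interpolation=cv2.INTER_CUBIC)
H=max(a.shape[0],b.shape[0])
pad=lambda i:cv2.copyMakeBorder(i,0,H-i.shape[0],0,0,cv2.BORDER_CONSTANT)
cv2.imwrite('pics/crop1.png',cv2.hconcat([pad(a),pad(b)]))
E
```

```text
Aknob [ 523. -231.   80.]
Bknob [ 429. -478.   80.]
Cknob [ 286. -193.   80.]
Ahub [ 475. -248.   60.]
Bhub [ 384. -391.   60.]
Chub [ 330. -134.   60.]
stub [528.   8. 115.] base corner [504. -64.  18.] [466.  52.  18.] plate [685.  68.  83.]
glue [ 661. -231.  130.]
```

View pics/crop1.png

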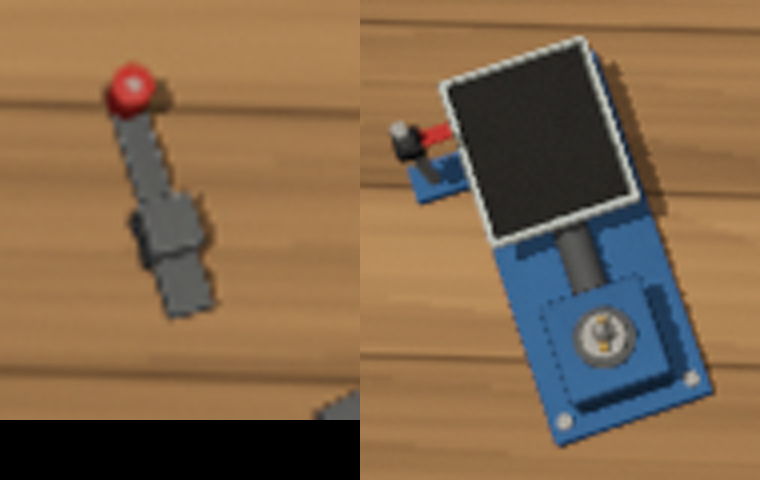

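The crop confirms A as the smallest crank: knob at top-image (292,204), hub top at (299,228), tail end at (302,240). The stub is at (211,199), with its brass key running roughly along image-vertical. I'll fly over the stub first for a close look at the key.

Call:
{"fn": "apply_moves", "kwargs": {"motion": [[[0,0,0],[-0.04,-0.035,-0.028],60],[[0,0,0],[-0.45,-0.39,-0.028],60],[[0,0,0],[-0.45,-0.39,-0.028],60],[[0,0,0],[-0.45,-0.39,-0.028],60],[[0,0,0],[-0.45,-0.39,-0.028],60],[[0,0,0],[-0.45,-0.39,-0.028],60],[[0,0,0],[-0.45,-0.39,-0.028],60],[[0,0,0],[-0.45,-0.39,-0.028],60],[[0,0,0],[-0.45,-0.39,-0.028],60],[[0,0,0],[-0.45,-0.39,-0.028],60],[[0,0,0],[-0.45,-0.39,-0.028],60],[[0,0,0],[-0.45,-0.39,-0.028],60]], "grip_force": 20}}

```text
time_s: 1.3
ee_pos: [504.3, 54.3, 250.4]
orientation: [-0.0, 0.185, 0.983, -0.001]
contact_force: [0.8, 0.6, -0.6]
width: 0.596
```

```bash
python3 - <<'E'
from h import *
o=r.observe();print(o['time_s'],o['ee_pos'],o['orientation'],o['q'].round(2) if hasattr(o['q'],'round') else o['q'])
m=r.camera_model('wrist');f=r.grab_frame('wrist');cv2.imwrite('pics/w1.png',f)
np.save('w1m.npy',m,allow_pickle=True)
print(m['fx'],m['cx'],m['cy'],m['camera_from_world'].round(3))
print('stub',proj(m,(528,8,100),True),'A',proj(m,(475,-248,60),True))
cv2.imwrite('pics/w1b.png',cv2.resize(f,None,fx=1.5,fy=1.5))
E
```

```text
1.3 [504.34379076  54.27774334 250.35362125] [-6.92095135e-05  1.84725829e-01  9.82789950e-01 -5.25973339e-04] [-0.61  0.04  0.43  1.75 -0.02  1.36  1.02]
297.3186396354542 257.4367966232823 191.1533202365632 [[ 3.64000e-01  9.32000e-01 -1.00000e-03 -2.34368e+02]
 [ 9.01000e-01 -3.51000e-01  2.54000e-01 -4.73505e+02]
 [ 2.36000e-01 -9.30000e-02 -9.67000e-01  3.02201e+02]
 [ 0.00000e+00  0.00000e+00  0.00000e+00  1.00000e+00]]
stub [226.01188406 213.45471673] A [ 63.05729015 228.94336867]
```

View pics/w1b.png

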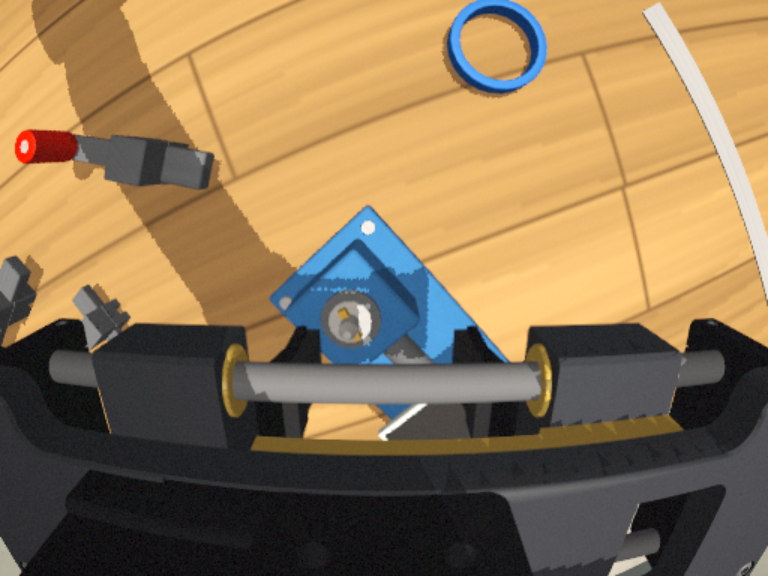

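The wrist view shows the stub at about (349,322) in the 1.5x picture, i.e. (233,214), with brass key patches either side of the shaft. Crank A is at the far left, (67,210). I'll extract the key by colour and cast it onto its top plane.

```bash
python3 - <<'E'
from h import *
f=cv2.imread('pics/w1.png');m=np.load('w1m.npy',allow_pickle=True).item()
c=f[188:242,205:262];hsv=cv2.cvtColor(c,cv2.COLOR_BGR2HSV)
mk=cv2.inRange(hsv,(12,90,60),(32,255,255))
n,l,s,ce=cv2.connectedComponentsWithStats(mk)
for i in range(1,n):
    if s[i,4]>3:
        u,v=ce[i]+[205,188];print(s[i],(u,v),onz(m,u,v,98,True).round(1))
g=cv2.cvtColor(c,cv2.COLOR_BGR2GRAY)
# collar ring mask: grey low-sat
gr=cv2.inRange(hsv,(0,0,30),(180,60,255));n,l,s,ce=cv2.connectedComponentsWithStats(gr)
i=1+np.argmax(s[1:,4]);x,y,w,h,a=s[i];print('grey',s[i]);
(e,ax,an)=cv2.fitEllipse(max(cv2.findContours((l==i).astype('uint8'),0,1)[0],key=cv2.contourArea));print(e,ax,onz(m,e[0]+205,e[1]+188,90,True).round(1))
cv2.imwrite('pics/c2.png',cv2.hconcat([cv2.resize(c,None,fx=7,fy=7,interpolation=cv2.INTER_CUBIC),cv2.resize(cv2.cvtColor(mk,8),None,fx=7,fy=7,interpolation=0)]))
# crank A in top & A refined
t=r.camera_model('top');k=onz(t,292,204.2,80);h=onz(t,299,227.7,60);d=k-h;print('A',k,h,np.hypot(*d[:2]),np.degrees(np.arctan2(d[1],d[0])))
E
```

```text
[20 17  8  9 50] (np.float64(228.54), np.float64(208.76)) [524.5  12.4  98. ]
[30 33  6  7 25] (np.float64(238.04), np.float64(224.36)) [545.5  15.2  98. ]
[ 8 47  7  7 26] (np.float64(215.3846153846154), np.float64(238.76923076923077)) [552.7 -16.4  98. ]
grey [   9    6   40   38 1108]
(28.595046997070312, 24.281885147094727) (37.02717971801758, 39.06196212768555) [532.6  14.4  90. ]
A [ 525.71182584 -230.6536408    80.        ] [ 458.30415369 -254.05298273   60.        ] 71.35351054770659 19.143510413749446
```

View pics/c2.png

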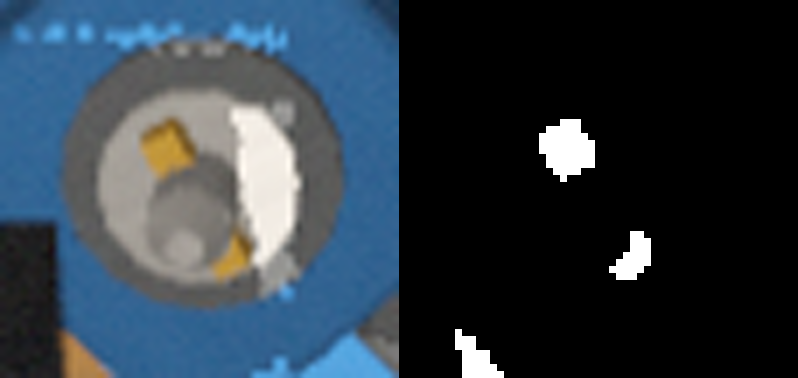

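```bash
python3 - <<'E'
from h import *
m=np.load('w1m.npy',allow_pickle=True).item()
P=lambda x,y,z:onz(m,x/7-.43+205,y/7-.43+188,z,True)
print('cam',-m['camera_from_world'][:3,:3].T@m['camera_from_world'][:3,3])
C=P(198,184,90);print('collar',C, np.linalg.norm(P(97,184,90)-P(300,184,90)),np.linalg.norm(P(198,85,90)-P(198,283,90)))
print('gearbox ring',P(203,173,85))
print('nosetip',P(183,246,118))
for q in[(167,150),(160,128),(145,135),(178,122),(232,268),(236,256),(195,165),(158,176)]:
    p=P(*q,98);d=p-C;print(q,p.round(1),d.round(1)[:2],np.hypot(*d[:2]).round(1),np.degrees(np.arctan2(d[1],d[0])).round(1))
E
```

```text
cam [440.455865    80.04238141 412.37420943]
collar [534.09144879  12.89306854  90.        ] 33.50666903061895 34.474364042012304
gearbox ring [534.05571563  13.381513    85.        ]
nosetip [534.3185127   12.73541543 118.        ]
(167, 150) [524.7  12.1  98. ] [-9.4 -0.8] 9.4 -175.4
(160, 128) [520.9  12.5  98. ] [-13.2  -0.4] 13.2 -178.4
(145, 135) [521.1   9.8  98. ] [-13.   -3.1] 13.3 -166.7
(178, 122) [521.   15.6  98. ] [-13.1   2.7] 13.4 168.3
(232, 268) [547.1  14.1  98. ] [13.   1.2] 13.0 5.4
(236, 256) [545.4  15.5  98. ] [11.3  2.6] 11.6 13.2
(195, 165) [528.6  15.4  98. ] [-5.5  2.5] 6.0 155.7
(158, 176) [528.2   9.1  98. ] [-5.9 -3.8] 7.0 -147.0
```

Collar and nose tip both give the stub at (534, 13). The key runs along world x to within a few degrees. Crank A's hub is near (458,-254), heading about 19°, and the 71 mm knob-to-hub distance matches the 70 given. Next I'll go over the crank and turn the jaws to 109°.

Call:
{"fn": "apply_moves", "kwargs": {"motion": [[[0,0,-0.14],[-0.011,-0.045,0.0],60],[[0,0,-0.28],[-0.022,-0.095,0.01],60],[[0,0,-0.42],[-0.034,-0.145,0.02],60],[[0,0,-0.56],[-0.045,-0.195,0.03],60],[[0,0,-0.7],[-0.056,-0.245,0.03],60],[[0,0,-0.7],[-0.067,-0.29,0.03],60],[[0,0,-0.7],[-0.069,-0.304,0.03],60],[[0,0,-0.7],[-0.069,-0.304,0.03],60],[[0,0,-0.7],[-0.069,-0.304,0.03],60]]}}

```text
time_s: 2.25
ee_pos: [457.6, -263.3, 221.5]
orientation: [0.0, -0.158, 0.987, -0.002]
contact_force: [0.2, 0.7, -0.1]
width: 0.598
```

```bash
python3 - <<'E'
from h import *
o=r.observe();print(o['time_s'],o['ee_pos'],o['orientation'],np.round(o['q'],2))
m=r.camera_model('wrist');f=r.grab_frame('wrist');cv2.imwrite('pics/w2.png',f)
np.save('w2m.npy',m,allow_pickle=True)
u,v=proj(m,(458,-254,40),True).astype(int);print(u,v)
y0,x0=max(0,v-90),max(0,u-100)
print('crop origin',x0,y0)
cv2.imwrite('pics/w2b.png',cv2.resize(f[y0:y0+150,x0:x0+200],None,fx=4,fy=4,interpolation=cv2.INTER_CUBIC))
E
```

```text
2.25 [ 457.63592829 -263.26601914  221.47954016] [ 2.25401339e-05 -1.57744690e-01  9.87477618e-01 -2.13695559e-03] [-0.24  0.12  0.73  1.75 -0.08  1.3   2.4 ]
265 176
crop origin 165 86
```

View pics/w2b.png

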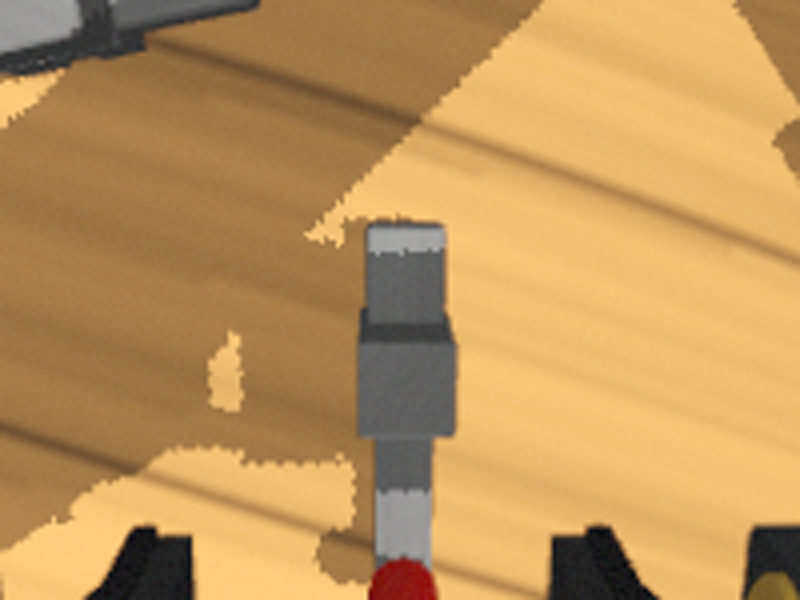

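The close crop shows crank A. Its hub top corners in the crop are (358,343) to (455,436), the tail end is at (406,228), and the arm runs down to the red knob at (402,580). It is nearly aligned with the jaws.

```bash
python3 - <<'E'
from h import *
m=np.load('w2m.npy',allow_pickle=True).item()
P=lambda x,y,z:onz(m,x/4-.375+165,y/4-.375+86,z,True)
c=[P(358,343,60),P(455,343,60),P(455,435,60),P(359,436,60)]
C=np.mean(c,0);print('hub',C,'sides',np.linalg.norm(c[0]-c[1]),np.linalg.norm(c[1]-c[2]))
f=lambda d:np.degrees(np.arctan2(d[1],d[0]))
print('head by sides',f(c[3]-c[0]),f(c[2]-c[1]),'across',f(c[1]-c[0])-90,f(c[2]-c[3])-90)
t=(P(368,224,35)+P(445,224,35))/2;a=(P(376,488,32)+P(432,488,32))/2
print('tail',t,np.linalg.norm(C[:2]-t[:2]),f(C-t),f(a-t))
from scipy.spatial.transform import Rotation as R
o=r.observe();q=o['orientation'];Rm=R.from_quat([q[1],q[2],q[3],q[0]]).as_matrix();print('jaw heading',f(Rm[:,1]),Rm.round(3))
d=C-o['ee_pos'];d[2]=26-o['ee_pos'][2];print('tool shift',Rm.T@d, o['ee_pos'])
E
```

```text
hub [ 461.26550054 -251.98202034   60.        ] sides 26.882765218885243 26.435221835037016
head by sides 18.580356588204115 19.07693764135766 across 18.245367774840076 18.792368134201936
tail [ 419.26983967 -265.41244474   35.        ] 44.090949542280015 17.734538751856057 18.00264434396172
jaw heading 108.30443334067417 [[-0.949 -0.314  0.001]
 [-0.314  0.949 -0.004]
 [ 0.    -0.004 -1.   ]]
tool shift [ -5.98022088   9.1970369  195.44335971] [ 458.29614634 -261.85686061  221.47922102]
```

Call:
{"fn": "apply_moves", "kwargs": {"motion": [[[0,0,0],[-0.006,0.009,0.045],60],[[0,0,0],[-0.006,0.009,0.09],60],[[0,0,0],[-0.006,0.009,0.135],60],[[0,0,0],[-0.006,0.009,0.17],60],[[0,0,0],[-0.006,0.009,0.188],60],[[0,0,0],[-0.006,0.009,0.195],60],[[0,0,0],[-0.006,0.009,0.195],45],[[0,0,0],[-0.006,0.009,0.195],32],[[0,0,0],[-0.006,0.009,0.195],26],[[0,0,0],[-0.006,0.009,0.195],26],[[0,0,0],[-0.006,0.009,0.195],26]], "grip_force": 25}}

```text
time_s: 3.4
ee_pos: [462.1, -252.2, 27.3]
orientation: [0.001, -0.159, 0.987, -0.002]
contact_force: [-1.4, 0.7, 7.0]
width: 0.321
```

Call:
{"fn": "apply_moves", "kwargs": {"motion": [[[0,0,0],[0,0,-0.015],20],[[0,0,0],[0,0,-0.05],20],[[0,0,0],[0,0,-0.095],20],[[0,0,0.1],[0,0,-0.135],20],[[0,0,0.24],[-0.015,0.023,-0.15],20],[[0,0,0.38],[-0.035,0.053,-0.15],20],[[0,0,0.52],[-0.055,0.083,-0.15],20],[[0,0,0.66],[-0.075,0.113,-0.15],20],[[0,0,0.8],[-0.095,0.144,-0.15],20],[[0,0,0.94],[-0.115,0.174,-0.15],20],[[0,0,1.08],[-0.135,0.204,-0.15],20],[[0,0,1.22],[-0.151,0.229,-0.15],20]]}}

```text
time_s: 4.6
ee_pos: [533.0, 15.1, 177.2]
orientation: [0.002, 0.437, 0.899, -0.001]
contact_force: [0.8, -0.0, -4.4]
width: 0.321
```

```bash
cat >> h.py <<'E'
from scipy.spatial.transform import Rotation as Rot
def st():
    o=r.observe();q=o['orientation'];M=Rot.from_quat([q[1],q[2],q[3],q[0]]).as_matrix()
    print('t',o['time_s'],'p',o['ee_pos'].round(1),'F',np.round(o['contact_force'],1),'T',np.round(o['wrist_torque'],2),'w',round(o['width'],3),'jaw',round(np.degrees(np.arctan2(M[1,1],M[0,1])),1),'q',np.round(o['q'],2),'tilt',M[:2,2].round(4))
    return o,M
E
python3 -c "
from h import *
o,M=st();print(M.T@(np.array([534,13,180])-o['ee_pos']))"
```

```text
t 4.6 p [533.   15.1 177.2] F [ 0.8 -0.  -4.4] T [-0.03  0.03  0.03] w 0.321 jaw 38.1 q [-0.68  0.17  0.63  1.8  -0.1   1.21  0.64] tilt [ 0.0024 -0.0035]
[-2.33375069 -0.50291157 -2.83715114]
```

Call:
{"fn": "apply_moves", "kwargs": {"motion": [[[0,0,0.14],[-0.002,-0.0005,0.004],20],[[0,0,0.28],[-0.002,-0.0005,0.008],20],[[0,0,0.42],[-0.002,-0.0005,0.012],20],[[0,0,0.56],[-0.002,-0.0005,0.016],20],[[0,0,0.63],[-0.002,-0.0005,0.02],20],[[0,0,0.63],[-0.002,-0.0005,0.02],20],[[0,0,0.63],[-0.002,-0.0005,0.02],20]]}}

```text
time_s: 5.3
ee_pos: [533.7, 13.0, 157.6]
orientation: [0.002, 0.694, 0.72, -0.0]
contact_force: [0.2, -0.0, -4.8]
width: 0.315
```

```bash
python3 - <<'E'
from h import *
o,M=st()
m=r.camera_model('wrist');f=r.grab_frame('wrist');cv2.imwrite('pics/w3.png',f);np.save('w3m.npy',m,allow_pickle=True)
u,v=proj(m,(534,13,110),True).astype(int);print(u,v)
s=r.grab_frame('scene');ms=r.camera_model('scene');a,b=proj(ms,(534,13,120)).astype(int);print(a,b)
A=cv2.resize(f[max(0,v-60):v+40,max(0,u-60):u+60],(480,400),interpolation=cv2.INTER_CUBIC)
B=cv2.resize(s[b-60:b+60,a-35:a+35],(233,400),interpolation=cv2.INTER_CUBIC)
cv2.imwrite('pics/c3.png',cv2.hconcat([A,B]))
E
```

```text
t 5.3 p [533.7  13.  157.6] F [ 0.2 -0.  -4.8] T [-0.04  0.02  0.01] w 0.315 jaw 2.1 q [-0.73  0.2   0.7   1.82 -0.13  1.17  0.05] tilt [ 0.0023 -0.0036]
257 210
308 179
```

View pics/c3.png

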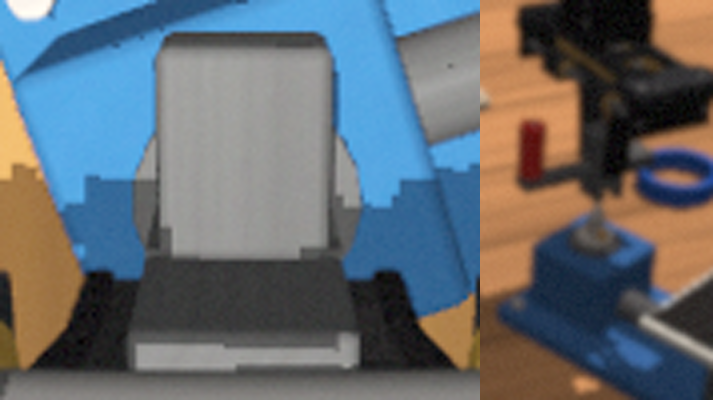

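The picture shows the crank's tail and hub centred over the collar ring, which spans crop x 135–360 against 157–333 for the tail. In the scene view the hub stands above the nose. Now a gentle lowering.

Call:
{"fn": "apply_moves", "kwargs": {"motion": [[[0,0,0],[0,0,0.005],20],[[0,0,0],[0,0,0.01],20],[[0,0,0],[0,0,0.014],20],[[0,0,0],[0,0,0.017],20],[[0,0,0],[0,0,0.019],20],[[0,0,0],[0,0,0.021],20],[[0,0,0],[0,0,0.021],20]]}}

```text
time_s: 6.1
ee_pos: [533.9, 12.6, 136.4]
orientation: [0.002, 0.694, 0.72, -0.001]
contact_force: [0.9, -2.0, -4.9]
width: 0.321
```

```bash
python3 -c "
from h import *
o,M=st()"
```

```text
t 6.1 p [533.9  12.6 136.4] F [ 0.9 -2.  -4.9] T [-0.5   0.01 -0.02] w 0.321 jaw 2.1 q [-0.72  0.23  0.69  1.85 -0.15  1.12  0.06] tilt [ 0.0026 -0.004 ]
```

Call:
{"fn": "apply_moves", "kwargs": {"motion": [[[0,0,0],[-0.0007,0,0.0],20],[[0,0,0],[-0.0007,0,0.002],20],[[0,0,0],[-0.0007,0,0.004],20],[[0,0,0],[-0.0007,0,0.005],20],[[0,0,0],[-0.0007,0,0.005],20]]}}

```text
time_s: 6.6
ee_pos: [533.8, 12.0, 131.2]
orientation: [0.002, 0.694, 0.72, -0.001]
contact_force: [-0.1, -0.1, -4.0]
width: 0.315
```

```bash
python3 -c "
from h import *
o,M=st()"
```

```text
t 6.6 p [533.8  12.  131.2] F [-0.1 -0.1 -4. ] T [-0.08  0.07 -0.  ] w 0.315 jaw 2.1 q [-0.72  0.23  0.69  1.85 -0.16  1.11  0.07] tilt [ 0.0023 -0.0041]
```

Call:
{"fn": "apply_moves", "kwargs": {"motion": [[[0,0,0],[0,0,0.002],20],[[0,0,0],[0,0,0.004],20],[[0,0,0],[0,0,0.005],20],[[0,0,0],[0,0,0.006],20],[[0,0,0],[0,0,0.007],20],[[0,0,0],[0,0,0.008],20],[[0,0,0],[0,0,0.008],20]]}}

```text
time_s: 7.3
ee_pos: [533.8, 11.8, 123.1]
orientation: [0.002, 0.694, 0.72, -0.001]
contact_force: [1.3, -0.9, -3.7]
width: 0.32
```

```bash
python3 -c "
from h import *
o,M=st()"
```

```text
t 7.3 p [533.8  11.8 123.1] F [ 1.3 -0.9 -3.7] T [-0.3  -0.04  0.05] w 0.32 jaw 2.1 q [-0.71  0.24  0.69  1.86 -0.17  1.1   0.07] tilt [ 0.0023 -0.0043]
```

It is past the key's top at 98 mm with no vertical load, so the slot has found the key. Continuing down in small steps.

Call:
{"fn": "apply_moves", "kwargs": {"motion": [[[0,0,0],[-0.0003,0.0003,0.001],20],[[0,0,0],[-0.0003,0.0003,0.002],20],[[0,0,0],[-0.0003,0.0003,0.003],20],[[0,0,0],[-0.0003,0.0003,0.004],20],[[0,0,0],[-0.0003,0.0003,0.0045],20],[[0,0,0],[-0.0003,0.0003,0.005],20],[[0,0,0],[-0.0003,0.0003,0.005],20]]}}

```text
time_s: 8.0
ee_pos: [534.1, 11.4, 118.0]
orientation: [0.002, 0.694, 0.72, -0.001]
contact_force: [0.7, 0.1, -4.9]
width: 0.32
```

```bash
python3 -c "
from h import *
o,M=st()"
```

```text
t 8.0 p [534.1  11.4 118. ] F [ 0.7  0.1 -4.9] T [-0.03  0.03 -0.01] w 0.32 jaw 2.1 q [-0.71  0.25  0.69  1.86 -0.17  1.09  0.08] tilt [ 0.0022 -0.0043]
```

Call:
{"fn": "apply_moves", "kwargs": {"motion": [[[0,0,0],[0,0,0.0004],20],[[0,0,0],[0,0,0.0008],20],[[0,0,0],[0,0,0.0008],20]]}}

```text
time_s: 8.3
ee_pos: [534.2, 11.4, 117.4]
orientation: [0.002, 0.694, 0.72, -0.001]
contact_force: [-1.6, -0.9, -1.9]
width: 0.322
```

```bash
python3 -c "
from h import *
o,M=st()"
```

```text
t 8.3 p [534.2  11.4 117.4] F [-1.6 -0.9 -1.9] T [-0.07  0.29  0.03] w 0.322 jaw 2.1 q [-0.71  0.25  0.69  1.86 -0.17  1.09  0.08] tilt [ 0.0022 -0.0042]
```

Light touchdown: the carried weight came off by 3 N. Releasing, rising, and moving over the knob.

Call:
{"fn": "apply_moves", "kwargs": {"motion": [[[0,0,0],[0,0,0],35],[[0,0,0],[0,0,0],42],[[0,0,0],[0,0,0],50],[[0,0,0],[0,0,0],50],[[0,0,0],[0,0,-0.02],50],[[0,0,0],[0,0,-0.05],50],[[0,0,0],[0,0,-0.09],50],[[0,0,0],[-0.01,0,-0.12],50],[[0,0,0],[-0.04,0,-0.12],50],[[0,0,0],[-0.07,0,-0.12],50],[[0,0,0],[-0.07,0,-0.12],50]]}}

```text
time_s: 9.4
ee_pos: [536.2, -62.7, 238.3]
orientation: [0.003, 0.696, 0.718, -0.001]
contact_force: [0.4, -0.8, 0.1]
width: 0.501
```

```bash
python3 - <<'E'
from h import *
o,M=st()
m=r.camera_model('wrist');f=r.grab_frame('wrist');cv2.imwrite('pics/w4.png',f);np.save('w4m.npy',m,allow_pickle=True)
s=r.grab_frame('scene');cv2.imwrite('pics/s4.png',s)
print(proj(m,(534.2,11.4,150),True),proj(m,(536.6,-58.6,170),True))
A=cv2.resize(f[90:270,150:370],None,fx=2.2,fy=2.2,interpolation=cv2.INTER_CUBIC)
B=cv2.resize(s[130:230,270:395],None,fx=2.4,fy=2.4,interpolation=cv2.INTER_CUBIC)
H=A.shape[0];B=cv2.copyMakeBorder(B,0,H-B.shape[0],0,0,cv2.BORDER_CONSTANT)
cv2.imwrite('pics/c4.png',cv2.hconcat([A,B]));print(A.shape,B.shape)
E
```

```text
t 9.4 p [536.2 -62.7 238.3] F [ 0.4 -0.8  0.1] T [-0.07  0.01  0.01] w 0.501 jaw 1.8 q [-0.66  0.15  0.77  1.7  -0.1   1.33  0.16] tilt [ 0.0034 -0.0053]
[256.73696774 109.01495286] [257.14872219 196.9235272 ]
(396, 484, 3) (396, 300, 3)
```

View pics/c4.png

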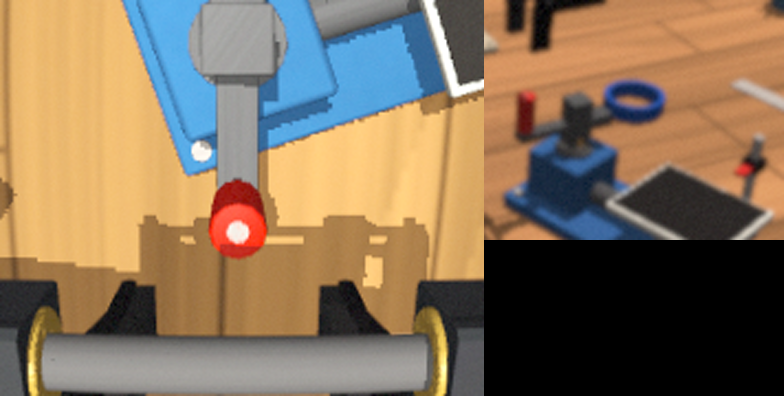

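The crank sits on the stub with its underside down on the collar. The knob's top cap is at w4 pixel (257.4,194.7), against (257.1,196.9) predicted. Now compute the descent onto the knob.

```bash
python3 - <<'E'
from h import *
o,M=st();m=np.load('w4m.npy',allow_pickle=True).item()
k=onz(m,257.4,194.7,170,True);h=onz(m,238/2.2+150-.3,48/2.2+90-.3,150,True)
print('knob',k,'hub~',h,np.degrees(np.arctan2(k[1]-11.4,k[0]-534.2)),np.hypot(k[1]-11.4,k[0]-534.2))
print(M.T@(np.array([536.6,-58.6,134])-o['ee_pos']))
E
```

```text
t 9.5 p [536.4 -58.4 237.7] F [-0.   0.5 -0.8] T [-0.09  0.01 -0.04] w 0.497 jaw 2.0 q [-0.66  0.15  0.76  1.7  -0.1   1.33  0.15] tilt [ 0.0023 -0.0039]
knob [536.74615864 -56.73537415 170.        ] hub~ [535.21370635   9.32491733 150.        ] -87.85990323127479 68.18293140366936
[ 1.82342699e-01 -5.15547842e-02  1.03727204e+02]
```

Call:
{"fn": "apply_moves", "kwargs": {"motion": [[[0,0,0],[0,0,0.03],50],[[0,0,0],[0,0,0.06],50],[[0,0,0],[0,0,0.085],50],[[0,0,0],[0,0,0.1],50],[[0,0,0],[0,0,0.104],45],[[0,0,0],[0,0,0.104],32],[[0,0,0],[0,0,0.104],26],[[0,0,0],[0,0,0.104],22],[[0,0,0],[0,0,0.104],20],[[0,0,0],[0,0,0.104],20]], "grip_force": 8}}

```text
time_s: 10.5
ee_pos: [537.1, -59.0, 134.4]
orientation: [0.003, 0.695, 0.719, -0.0]
contact_force: [0.1, -0.7, 2.8]
width: 0.249
```

```bash
cat >> h.py <<'E'
C=np.array([534.2,11.4])
def wind(a0,n=12,step=10,z=134):
    o,M=st();p=o['ee_pos'];d=p[:2]-C
    print('angle',np.degrees(np.arctan2(d[1],d[0])).round(2),'rad',np.hypot(*d).round(2))
    for i in range(1,n+1):
        a=np.radians(a0-step*i);t=np.array([C[0]+70*np.cos(a),C[1]+70*np.sin(a),z])
        print((M.T@(t-p)/1000).round(4).tolist())
E
python3 -c "
from h import *
wind(-88)"
```

```text
t 10.5 p [537.1 -59.  134.4] F [ 0.1 -0.7  2.8] T [-0.25 -0.07  0.03] w 0.249 jaw 2.0 q [-0.62  0.25  0.74  1.83 -0.18  1.12  0.22] tilt [ 0.0037 -0.0039]
angle -87.6 rad 70.44
[0.0015, -0.0126, 0.0003]
[0.0047, -0.0244, 0.0003]
[0.0098, -0.0355, 0.0002]
[0.0168, -0.0455, 0.0002]
[0.0254, -0.0541, 0.0001]
[0.0354, -0.0611, 0.0]
[0.0465, -0.0663, -0.0]
[0.0583, -0.0694, -0.0001]
[0.0704, -0.0705, -0.0002]
[0.0826, -0.0694, -0.0002]
[0.0944, -0.0663, -0.0002]
[0.1054, -0.0611, -0.0003]
```

Call:
{"fn": "apply_moves", "kwargs": {"motion": [[[0,0,0],[0.0005,-0.006,0],20],[[0,0,0],[0.0015,-0.0126,0],20],[[0,0,0],[0.0047,-0.0244,0],20],[[0,0,0],[0.0098,-0.0355,0],20],[[0,0,0],[0.0168,-0.0455,0],20],[[0,0,0],[0.0254,-0.0541,0],20],[[0,0,0],[0.0354,-0.0611,0],20]]}}

```text
time_s: 11.2
ee_pos: [474.6, -25.8, 134.3]
orientation: [0.003, 0.695, 0.719, 0.0]
contact_force: [5.6, -0.5, -1.2]
width: 0.249
```

```bash
python3 -c "
from h import *
wind(-148)"
```

```text
t 11.2 p [474.6 -25.8 134.3] F [ 5.6 -0.5 -1.2] T [-0.26 -1.27  0.03] w 0.249 jaw 2.0 q [-0.74  0.06  0.73  1.99 -0.04  1.1   0.04] tilt [ 0.0053 -0.0037]
angle -148.04 rad 70.28
[0.0112, -0.0049, 0.0003]
[0.0229, -0.0081, 0.0002]
[0.0351, -0.0091, 0.0002]
[0.0472, -0.0081, 0.0001]
[0.059, -0.0049, 0.0001]
[0.0701, 0.0002, 0.0001]
[0.0801, 0.0072, 0.0001]
[0.0887, 0.0159, 0.0001]
[0.0957, 0.0259, 0.0001]
[0.1009, 0.0369, 0.0001]
[0.104, 0.0487, 0.0002]
[0.1051, 0.0609, 0.0002]
```

Call:
{"fn": "apply_moves", "kwargs": {"motion": [[[0,0,0],[0.0112,-0.0049,0],20],[[0,0,0],[0.0229,-0.0081,0],20],[[0,0,0],[0.0351,-0.0091,0],20],[[0,0,0],[0.0472,-0.0081,0],20],[[0,0,0],[0.059,-0.0049,0],20],[[0,0,0],[0.0701,0.0002,0],20],[[0,0,0],[0.0801,0.0072,0],20],[[0,0,0],[0.0887,0.0159,0],20],[[0,0,0],[0.0957,0.0259,0],20],[[0,0,0],[0.1009,0.0369,0],20],[[0,0,0],[0.104,0.0487,0],20],[[0,0,0],[0.1051,0.0609,0],20]]}}

```text
time_s: 12.4
ee_pos: [532.0, 82.5, 133.7]
orientation: [0.002, 0.694, 0.72, -0.0]
contact_force: [-3.0, -3.2, 0.6]
width: 0.252
```

```bash
python3 -c "
from h import *
wind(-268)"
```

```text
t 12.4 p [532.   82.5 133.7] F [-3.  -3.2  0.6] T [-0.73  0.93 -0.03] w 0.252 jaw 2.0 q [-0.8   0.23  0.64  1.84 -0.15  1.12 -0.07] tilt [ 0.0034 -0.0036]
angle 91.74 rad 71.09
[-0.0022, 0.0118, -0.0003]
[-0.0053, 0.0236, -0.0002]
[-0.0105, 0.0347, -0.0002]
[-0.0175, 0.0447, -0.0001]
[-0.0261, 0.0533, -0.0001]
[-0.0361, 0.0603, 0.0]
[-0.0472, 0.0654, 0.0001]
[-0.059, 0.0686, 0.0001]
[-0.0711, 0.0696, 0.0002]
[-0.0833, 0.0686, 0.0002]
[-0.0951, 0.0654, 0.0002]
[-0.1061, 0.0602, 0.0003]
```

Call:
{"fn": "apply_moves", "kwargs": {"motion": [[[0,0,0],[-0.0022,0.0118,0],20],[[0,0,0],[-0.0053,0.0236,0],20],[[0,0,0],[-0.0105,0.0347,0],20],[[0,0,0],[-0.0175,0.0447,0],20],[[0,0,0],[-0.0261,0.0533,0],20],[[0,0,0],[-0.0361,0.0603,0],20],[[0,0,0],[-0.0472,0.0654,0],20],[[0,0,0],[-0.059,0.0686,0],20],[[0,0,0],[-0.0711,0.0696,0],20],[[0,0,0],[-0.0833,0.0686,0],20],[[0,0,0],[-0.0951,0.0654,0],20],[[0,0,0],[-0.1061,0.0602,0],20]]}}

```text
time_s: 13.6
ee_pos: [596.1, -23.1, 134.5]
orientation: [0.003, 0.695, 0.719, 0.0]
contact_force: [4.4, 2.7, 2.1]
width: 0.25
```

```bash
python3 -c "
from h import *
wind(-28,1)
# jack frame
d=np.radians(20.9)
"
```

```text
t 13.6 p [596.1 -23.1 134.5] F [4.4 2.7 2.1] T [ 0.5  -0.79 -0.03] w 0.25 jaw 2.0 q [-0.58  0.38  0.67  1.69 -0.25  1.16  0.19] tilt [ 0.0047 -0.0042]
angle -29.1 rad 70.9
[-0.0084, -0.0071, 0.0005]
```

Knob turned 301°, about 11.7 mm up, all within the minimum travel. I'll release it now and take two oblique wrist views of pointer and plate edge.

Call:
{"fn": "apply_moves", "kwargs": {"motion": [[[0,0,0],[0,0,0],35],[[0,0,0],[0,0,0],45],[[0,0,0],[0,0,0],50],[[0,0,0],[0,0,-0.02],50],[[0,0,0.1],[0,0,-0.06],50],[[0,0,0.24],[-0.01,0.03,-0.075],50],[[0,0,0.38],[-0.02,0.06,-0.065],50],[[0,0,0.52],[-0.025,0.083,-0.055],50],[[0,0,0.66],[-0.025,0.083,-0.055],50],[[0,0,0.8],[-0.025,0.083,-0.055],50],[[0,0,0.94],[-0.025,0.083,-0.055],50],[[0,0,1.08],[-0.025,0.083,-0.055],50]]}}

```text
time_s: 14.8
ee_pos: [679.4, -44.3, 189.4]
orientation: [0.003, 0.966, 0.257, 0.001]
contact_force: [0.2, 1.0, -0.4]
width: 0.503
```

Call:
{"fn": "apply_moves", "kwargs": {"motion": [[[0,0,0.15],[0,0,0],50],[[0,0,0.15],[0,0,0],50],[[0,0,0.15],[0,0,0],50]]}}

```text
time_s: 15.1
ee_pos: [679.3, -43.8, 188.9]
orientation: [0.003, 0.982, 0.187, 0.001]
contact_force: [0.3, -0.7, 0.6]
width: 0.498
```

```bash
python3 - <<'E'
from h import *
o,M=st()
m=r.camera_model('wrist');f=r.grab_frame('wrist');cv2.imwrite('pics/w5.png',f);np.save('w5m.npy',m,allow_pickle=True)
print('cam',-m['camera_from_world'][:3,:3].T@m['camera_from_world'][:3,3],proj(m,(670,140,112),True))
t=np.array([510,275,190]);print(M.T@(t-o['ee_pos']))
E
```

```text
t 15.1 p [679.3 -43.8 188.9] F [ 0.3 -0.7  0.6] T [-0.08  0.16  0.04] w 0.498 jaw -68.5 q [-0.6   0.61  0.91  1.38 -0.48  1.37 -0.88] tilt [ 0.0023 -0.0047]
cam [743.82177929 -17.20062024 350.93599935] [ 68.29733058 137.33788906]
[ -40.52752351 -358.66203849   -3.00250022]
```

View pics/w5.png

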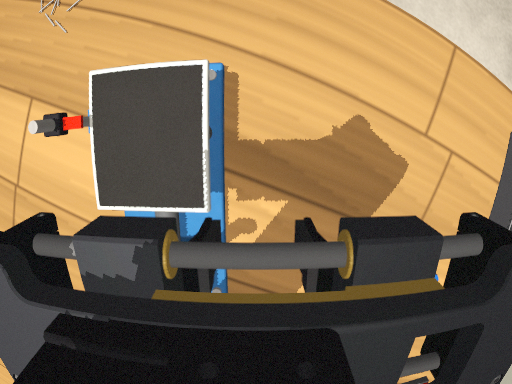

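View w5 shows the plate's white-edged top with corners near (90,71), (208,62), (209,211) and (97,208). The red pointer is at (63–83,123), just beside the left edge. Now the opposite view.

Call:
{"fn": "apply_moves", "kwargs": {"motion": [[[0,0,0],[-0.004,-0.035,-0.005],50],[[0,0,0],[-0.01,-0.085,-0.005],50],[[0,0,0],[-0.016,-0.135,-0.005],50],[[0,0,0],[-0.021,-0.185,-0.003],50],[[0,0,0],[-0.027,-0.235,-0.003],50],[[0,0,0],[-0.032,-0.285,-0.003],50],[[0,0,0],[-0.038,-0.33,-0.003],50],[[0,0,0],[-0.0405,-0.358,-0.003],50],[[0,0,0],[-0.0405,-0.358,-0.003],50],[[0,0,0],[-0.0405,-0.358,-0.003],50],[[0,0,0],[-0.0405,-0.358,-0.003],50]]}}

```text
time_s: 16.25
ee_pos: [511.1, 272.8, 190.4]
orientation: [0.003, 0.983, 0.186, 0.001]
contact_force: [0.3, -0.5, -0.3]
width: 0.5
```

```bash
python3 - <<'E'
from h import *
o,M=st()
m=r.camera_model('wrist');f=r.grab_frame('wrist');cv2.imwrite('pics/w6.png',f);np.save('w6m.npy',m,allow_pickle=True)
u,v=proj(m,(670,140,112),True).astype(int);print(u,v,'cam',-m['camera_from_world'][:3,:3].T@m['camera_from_world'][:3,3])
g=cv2.imread('pics/w5.png')
x0,y0=max(0,u-50),max(0,v-80);x0=min(x0,512-115)
A=cv2.resize(g[50:225,20:110],None,fx=3.3,fy=3.3,interpolation=cv2.INTER_CUBIC)
B=cv2.resize(f[y0:y0+140,x0:x0+115],None,fx=4,fy=4,interpolation=cv2.INTER_CUBIC)
print('B origin',x0,y0,A.shape,B.shape);H=max(A.shape[0],B.shape[0])
p=lambda i:cv2.copyMakeBorder(i,0,H-i.shape[0],0,0,cv2.BORDER_CONSTANT)
cv2.imwrite('pics/c6.png',cv2.hconcat([p(A),p(B)]))
E
```

```text
t 16.25 p [511.1 272.8 190.4] F [ 0.3 -0.5 -0.3] T [-0.05  0.17 -0.04] w 0.5 jaw -68.5 q [-1.34  0.35  0.96  1.67 -0.3   1.27 -1.52] tilt [ 0.0031 -0.0047]
452 94 cam [575.58961387 299.36592811 352.47538541]
B origin 397 14 (578, 297, 3) (560, 460, 3)
```

View pics/c6.png

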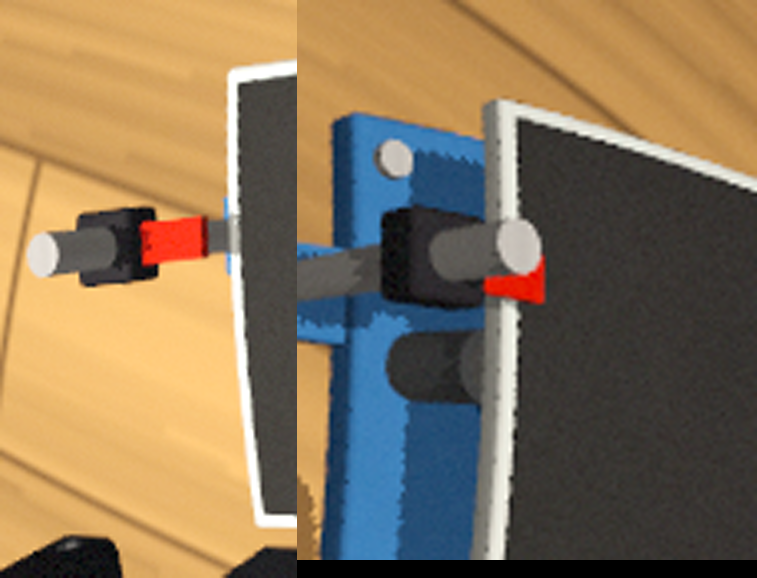

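The left crop (w5) shows the plate edge from (230,72) to (258,523) with the pointer end at x≈207. The right crop (w6) shows the pointer end at (545,255–303), overlapping the plate, so the pointer is still above it. I'll read exact edges from pixel profiles.

```bash
python3 - <<'E'
from h import *
a=cv2.imread('pics/w5.png');b=cv2.imread('pics/w6.png')
print('A pointer');
for v in (117,119,121,123,125,127): print(v,[tuple(int(x) for x in a[v,u]) for u in range(77,86)])
print('A plate gray');ga=cv2.cvtColor(a,6);gb=cv2.cvtColor(b,6)
for v in (80,100,110,140,150,170): print(v,ga[v,84:104].tolist())
print('B plate')
for v in (45,50,55,60,100,110,120): print(v,gb[v,440:458].tolist())
print('B red')
for v in (80,83,85,87,89,91): print(v,[tuple(int(x) for x in b[v,u]) for u in range(454,463)])
E
```

```text
A pointer
117 [(34, 59, 255), (33, 57, 255), (29, 56, 255), (21, 50, 247), (11, 17, 125), (31, 35, 107), (83, 88, 100), (87, 94, 96), (86, 92, 94)]
119 [(20, 53, 255), (39, 59, 255), (34, 60, 255), (33, 51, 243), (17, 23, 111), (14, 16, 110), (88, 92, 96), (86, 90, 94), (83, 86, 91)]
121 [(32, 57, 255), (21, 54, 255), (36, 59, 255), (19, 55, 255), (5, 15, 110), (12, 25, 111), (68, 72, 99), (84, 87, 91), (84, 87, 92)]
123 [(30, 57, 255), (25, 57, 255), (35, 59, 255), (20, 52, 255), (13, 21, 161), (24, 32, 112), (75, 78, 99), (86, 92, 96), (88, 92, 95)]
125 [(20, 55, 255), (33, 58, 255), (29, 58, 255), (27, 52, 255), (1, 17, 140), (1, 17, 111), (87, 91, 101), (90, 95, 98), (88, 93, 96)]
127 [(29, 58, 255), (36, 63, 255), (27, 58, 255), (38, 70, 255), (33, 49, 170), (25, 41, 127), (88, 140, 198), (109, 176, 224), (113, 180, 230)]
A plate gray
80 [174, 172, 173, 171, 169, 251, 255, 246, 114, 68, 65, 68, 68, 69, 68, 71, 70, 72, 68, 70]
100 [177, 178, 179, 180, 179, 254, 255, 255, 103, 65, 72, 72, 70, 70, 70, 71, 65, 70, 73, 70]
110 [171, 169, 168, 166, 152, 244, 255, 255, 66, 72, 74, 70, 
[... 1029 characters left out ...]
6), (50, 53, 57), (48, 52, 56), (48, 53, 55)]
83 [(0, 26, 230), (0, 27, 230), (0, 7, 229), (0, 17, 229), (18, 36, 199), (47, 51, 56), (47, 50, 50), (45, 52, 51), (44, 51, 51)]
85 [(1, 21, 230), (0, 16, 228), (0, 23, 229), (0, 23, 229), (30, 42, 194), (47, 51, 55), (48, 52, 50), (46, 51, 53), (50, 53, 58)]
87 [(0, 12, 229), (0, 14, 228), (3, 31, 231), (0, 32, 230), (23, 40, 199), (53, 54, 58), (51, 55, 57), (46, 51, 55), (50, 55, 59)]
89 [(20, 23, 84), (17, 23, 135), (27, 31, 168), (3, 31, 212), (35, 46, 156), (53, 57, 60), (50, 53, 57), (52, 54, 60), (48, 50, 55)]
91 [(52, 54, 56), (49, 53, 57), (47, 50, 54), (48, 51, 56), (47, 51, 57), (50, 53, 56), (53, 57, 59), (46, 49, 56), (48, 52, 56)]
```

```bash
cat > lev.py <<'E'
from h import *
from scipy.optimize import brentq
def lev(mA,mB,A,B,h=None):
    # A,B: dict of edges: plate two points in A (for heading), plate pt in each, pointer top edge in each
    if h is None:
        e=onz(mA,*A['p1'],105,True)-onz(mA,*A['p0'],105,True);h=np.arctan2(e[1],e[0])
    n=np.array([-np.sin(h),np.cos(h)])
    f=lambda k:lambda z:n@(onz(mA,*A[k],z,True)-onz(mB,*B[k],z,True))[:2]
    zp=brentq(f('plate'),60,170);zt=brentq(f('tip'),60,170)
    print('heading',np.degrees(h),'plate',zp,onz(mA,*A['plate'],zp,True).round(1),'pointer mid',zt-2,onz(mA,*A['tip'],zt,True).round(1),onz(mB,*B['tip'],zt,True).round(1),'to go',zt-2-zp,'deg',(zt-2-zp)/14*360)
E
python3 - <<'E'
from lev import *
mA=np.load('w5m.npy',allow_pickle=True).item();mB=np.load('w6m.npy',allow_pickle=True).item()
A=dict(p0=(90.6,150),p1=(88.6,80),plate=(89.0,122),tip=(80.6,122));B=dict(plate=(447.5,84),tip=(458.3,84))
for h in(None,np.radians(20.9)): lev(mA,mB,A,B,h)
A['tip']=(80.9,122);lev(mA,mB,A,B)
E
```

```text
heading 20.681940701909912 plate 89.26474454387109 [685.3 134.4  89.3] pointer mid 104.628599583738 [686.4 133.6 106.6] [686.  133.4 106.6] to go 15.363855039866905 deg 395.07055816800613
heading 20.9 plate 89.26776890245443 [685.3 134.4  89.3] pointer mid 104.62738863783146 [686.4 133.6 106.6] [686.  133.4 106.6] to go 15.359619735377024 deg 394.9616503382663
heading 20.681940701909912 plate 89.26474454387109 [685.3 134.4  89.3] pointer mid 104.38748060385518 [686.5 133.4 106.4] [686.1 133.3 106.4] to go 15.122736059984092 deg 388.87035582816236
```

Plate top is at 89.3 mm, which fits a start of 77.6 plus 11.7. The pointer is at 104.5, so about 15.3 mm to go, 27 mm in total and within the stated 14–36. Going back to the knob.

```bash
python3 - <<'E'
from h import *
o,M=st();a=np.radians(-29.1)
print(M.T@(np.array([C[0]+70*np.cos(a),C[1]+70*np.sin(a),200])-o['ee_pos']))
E
```

```text
t 16.3 p [511.2 272.6 190.4] F [ 0.2 -0.   0. ] T [-0.08  0.1   0.08] w 0.5 jaw -68.6 q [-1.34  0.35  0.96  1.67 -0.3   1.27 -1.52] tilt [ 0.003  -0.0047]
[-29.44488466 305.67046849  -7.97666774]
```

Call:
{"fn": "apply_moves", "kwargs": {"motion": [[[0,0,0],[-0.003,0.03,-0.008],50],[[0,0,0],[-0.008,0.08,-0.008],50],[[0,0,0],[-0.013,0.13,-0.008],50],[[0,0,0],[-0.018,0.18,-0.008],50],[[0,0,0],[-0.023,0.23,-0.008],50],[[0,0,0],[-0.027,0.275,-0.008],50],[[0,0,0],[-0.0294,0.3,-0.008],50],[[0,0,0],[-0.0294,0.3057,-0.008],50],[[0,0,0],[-0.0294,0.3057,-0.008],50],[[0,0,0],[-0.0294,0.3057,-0.008],50]]}}

```text
time_s: 17.3
ee_pos: [595.4, -21.7, 199.9]
orientation: [0.002, 0.982, 0.186, 0.001]
contact_force: [0.3, 1.0, -0.4]
width: 0.499
```

```bash
python3 - <<'E'
from h import *
o,M=st();a=np.radians(-29.1)
k=np.array([C[0]+70*np.cos(a),C[1]+70*np.sin(a),170]);m=r.camera_model('wrist');f=r.grab_frame('wrist');cv2.imwrite('pics/w7.png',f)
hsv=cv2.cvtColor(f,40);mk=cv2.inRange(hsv,(0,150,60),(8,255,255))|cv2.inRange(hsv,(172,150,60),(180,255,255));mk[230:]=0
u,v=proj(m,k,True);print('pred',u,v)
n,l,s,ce=cv2.connectedComponentsWithStats(mk)
for i in range(1,n):
    if s[i,4]>60: print(s[i],ce[i])
# white cap inside knob top
y,x=int(v),int(u);w=cv2.inRange(hsv,(0,0,200),(180,80,255))[y-12:y+12,x-12:x+12];ys,xs=np.nonzero(w);print('cap',xs.mean()+x-12,ys.mean()+y-12,len(xs))
c=onz(m,xs.mean()+x-12,ys.mean()+y-12,170,True);print(c);k[2]=134;print(M.T@(k-o['ee_pos']))
E
```

```text
t 17.3 p [595.4 -21.7 199.9] F [ 0.3  1.  -0.4] T [0.01 0.14 0.02] w 0.499 jaw -68.5 q [-0.82  0.41  1.01  1.62 -0.35  1.31 -0.95] tilt [ 0.0027 -0.0042]
pred 259.0072208533959 219.13401468586807
[112  36  24  16 302] [123.14569536  43.57284768]
[242 187  31  43 964] [257.13070539 208.10062241]
cap nan nan 0
[nan nan nan]
[-0.40595126  0.56664292 65.85663984]<stdin>:10: RuntimeWarning: Mean of empty slice.
  ret = ret.dtype.type(ret / rcount)
<stdin>:11: RuntimeWarning: Mean of empty slice.
```

Call:
{"fn": "apply_moves", "kwargs": {"motion": [[[0,0,0],[0,0,0.025],50],[[0,0,0],[0,0,0.05],50],[[0,0,0],[0,0,0.062],50],[[0,0,0],[0,0,0.066],40],[[0,0,0],[0,0,0.066],32],[[0,0,0],[0,0,0.066],26],[[0,0,0],[0,0,0.066],20],[[0,0,0],[0,0,0.066],20],[[0,0,0],[0,0,0.066],20]], "grip_force": 8}}

```text
time_s: 18.25
ee_pos: [596.2, -21.5, 134.6]
orientation: [0.002, 0.982, 0.187, 0.002]
contact_force: [2.9, -0.3, 2.7]
width: 0.248
```

```bash
python3 -c "
from h import *
wind(-29)"
```

```text
t 18.25 p [596.2 -21.5 134.6] F [ 2.9 -0.3  2.7] T [-0.14 -0.21 -0.02] w 0.248 jaw -68.5 q [-0.79  0.47  0.97  1.69 -0.41  1.19 -0.91] tilt [ 0.0043 -0.004 ]
angle -28.01 rad 70.17
[-0.0111, 0.0076, 0.0006]
[-0.0222, 0.0126, 0.0006]
[-0.034, 0.0157, 0.0006]
[-0.0462, 0.0166, 0.0005]
[-0.0583, 0.0154, 0.0005]
[-0.0701, 0.0122, 0.0005]
[-0.0811, 0.0069, 0.0004]
[-0.091, -0.0002, 0.0003]
[-0.0996, -0.0089, 0.0003]
[-0.1065, -0.0189, 0.0002]
[-0.1115, -0.03, 0.0001]
[-0.1146, -0.0419, 0.0001]
```

Call:
{"fn": "apply_moves", "kwargs": {"motion": [[[0,0,0],[-0.0111,0.0076,0.0005],20],[[0,0,0],[-0.0222,0.0126,0.0005],20],[[0,0,0],[-0.034,0.0157,0.0005],20],[[0,0,0],[-0.0462,0.0166,0.0005],20],[[0,0,0],[-0.0583,0.0154,0.0005],20],[[0,0,0],[-0.0701,0.0122,0.0005],20],[[0,0,0],[-0.0811,0.0069,0.0004],20],[[0,0,0],[-0.091,-0.0002,0.0003],20],[[0,0,0],[-0.0996,-0.0089,0.0003],20],[[0,0,0],[-0.1065,-0.0189,0.0002],20],[[0,0,0],[-0.1115,-0.03,0.0001],20],[[0,0,0],[-0.1146,-0.0419,0.0001],20]]}}

```text
time_s: 19.45
ee_pos: [473.6, -25.2, 133.6]
orientation: [0.003, 0.982, 0.187, 0.002]
contact_force: [5.8, 0.4, -2.3]
width: 0.247
```

```bash
python3 -c "
from h import *
wind(-149)"
```

```text
t 19.45 p [473.6 -25.2 133.6] F [ 5.8  0.4 -2.3] T [-0.2  -1.24 -0.03] w 0.247 jaw -68.5 q [-1.11  0.08  1.13  2.01 -0.08  1.1  -1.15] tilt [ 0.0053 -0.0045]
angle -148.88 rad 70.82
[-0.0002, -0.0124, -0.0005]
[0.001, -0.0246, -0.0005]
[0.0043, -0.0364, -0.0006]
[0.0095, -0.0474, -0.0006]
[0.0166, -0.0573, -0.0007]
[0.0253, -0.0659, -0.0007]
[0.0354, -0.0728, -0.0007]
[0.0465, -0.0778, -0.0007]
[0.0583, -0.0809, -0.0007]
[0.0704, -0.0818, -0.0007]
[0.0826, -0.0807, -0.0006]
[0.0943, -0.0774, -0.0006]
```

Call:
{"fn": "apply_moves", "kwargs": {"motion": [[[0,0,0],[-0.0002,-0.0124,-0.0003],20],[[0,0,0],[0.001,-0.0246,-0.0003],20],[[0,0,0],[0.0043,-0.0364,-0.0003],20],[[0,0,0],[0.0095,-0.0474,-0.0004],20],[[0,0,0],[0.0166,-0.0573,-0.0004],20],[[0,0,0],[0.0253,-0.0659,-0.0004],20],[[0,0,0],[0.0354,-0.0728,-0.0004],20],[[0,0,0],[0.0465,-0.0778,-0.0004],20],[[0,0,0],[0.0583,-0.0809,-0.0004],20],[[0,0,0],[0.0704,-0.0818,-0.0004],20],[[0,0,0],[0.0826,-0.0807,-0.0003],20],[[0,0,0],[0.0943,-0.0774,-0.0003],20]]}}

```text
time_s: 20.65
ee_pos: [532.6, 83.2, 133.1]
orientation: [0.002, 0.982, 0.187, 0.001]
contact_force: [-3.6, 1.3, 4.7]
width: 0.247
```

```bash
python3 -c "
from h import *
wind(-269,8)"
```

```text
t 20.65 p [532.6  83.2 133.1] F [-3.6  1.3  4.7] T [0.28 0.91 0.08] w 0.247 jaw -68.4 q [-1.09  0.32  1.    1.85 -0.29  1.13 -1.18] tilt [ 0.0031 -0.0037]
angle 91.28 rad 71.79
[0.0107, 0.0071, -0.0009]
[0.0206, 0.0142, -0.0008]
[0.0292, 0.0229, -0.0008]
[0.0361, 0.033, -0.0007]
[0.0411, 0.0441, -0.0006]
[0.0441, 0.0559, -0.0006]
[0.0451, 0.0681, -0.0005]
[0.0439, 0.0802, -0.0005]
```

Call:
{"fn": "apply_moves", "kwargs": {"motion": [[[0,0,0],[0.0107,0.0071,-0.0009],20],[[0,0,0],[0.0206,0.0142,-0.0008],20],[[0,0,0],[0.0292,0.0229,-0.0008],20],[[0,0,0],[0.0361,0.033,-0.0007],20],[[0,0,0],[0.0411,0.0441,-0.0006],20],[[0,0,0],[0.0441,0.0559,-0.0006],20],[[0,0,0],[0.0451,0.0681,-0.0005],20],[[0,0,0],[0.0439,0.0802,-0.0005],20],[[0,0,0],[0.0439,0.0802,-0.0005],20],[[0,0,0],[0.0439,0.0802,-0.0005],20]]}}

```text
time_s: 21.65
ee_pos: [603.5, 24.8, 134.1]
orientation: [0.002, 0.982, 0.187, 0.002]
contact_force: [5.5, 1.4, 3.4]
width: 0.248
```

```bash
python3 - <<'E'
from h import *
wind(11,1)
o,M=st();print(M.T@(np.array([679.3,-43.8,189])-o['ee_pos']))
E
```

```text
t 21.65 p [603.5  24.8 134.1] F [5.5 1.4 3.4] T [ 0.14 -0.88  0.01] w 0.248 jaw -68.4 q [-0.84  0.48  0.94  1.67 -0.41  1.19 -0.99] tilt [ 0.0045 -0.004 ]
angle 10.91 rad 70.62
[-0.0039, 0.0115, 0.0002]
t 21.65 p [603.5  24.8 134.1] F [5.5 1.4 3.4] T [ 0.14 -0.88  0.01] w 0.248 jaw -68.4 q [-0.84  0.48  0.94  1.67 -0.41  1.19 -0.99] tilt [ 0.0045 -0.004 ]
[ 45.34709816  91.93087792 -54.23996358]
```

Call:
{"fn": "apply_moves", "kwargs": {"motion": [[[0,0,0],[0,0,0],32],[[0,0,0],[0,0,0],42],[[0,0,0],[0,0,0],50],[[0,0,0],[0,0,-0.03],50],[[0,0,0],[0.01,0.02,-0.065],50],[[0,0,0],[0.03,0.06,-0.06],50],[[0,0,0],[0.045,0.092,-0.054],50],[[0,0,0],[0.045,0.092,-0.054],50],[[0,0,0],[0.045,0.092,-0.054],50],[[0,0,0],[0.045,0.092,-0.054],50]]}}

```text
time_s: 22.65
ee_pos: [678.6, -43.0, 188.6]
orientation: [0.002, 0.982, 0.188, 0.002]
contact_force: [-0.0, 0.1, -0.1]
width: 0.499
```

```bash
python3 - <<'E'
from h import *
o,M=st()
m=r.camera_model('wrist');f=r.grab_frame('wrist');cv2.imwrite('pics/w8.png',f);np.save('w8m.npy',m,allow_pickle=True)
g=cv2.cvtColor(f,6)
print(M.T@(np.array([511,272.8,190])-o['ee_pos']))
for v in (115,117,119,121,123,125,127,129): print(v,[tuple(int(x) for x in f[v,u]) for u in range(76,88)])
for v in (80,95,105,110,115,122,130,135,140,150): print(v,g[v,78:96].tolist())
E
```

```text
t 22.65 p [678.6 -43.  188.6] F [-0.   0.1 -0.1] T [-0.06  0.18 -0.01] w 0.499 jaw -68.4 q [-0.6   0.61  0.91  1.39 -0.48  1.37 -0.88] tilt [ 0.0038 -0.0035]
[ -39.26471022 -355.326376     -3.10391365]
115 [(64, 110, 252), (56, 93, 255), (48, 84, 255), (49, 82, 255), (43, 73, 255), (40, 73, 230), (17, 40, 119), (62, 70, 131), (255, 255, 255), (255, 255, 255), (202, 213, 209), (61, 64, 68)]
117 [(30, 61, 255), (10, 49, 255), (28, 56, 255), (42, 59, 255), (25, 56, 255), (31, 51, 247), (5, 16, 110), (10, 19, 111), (220, 231, 234), (252, 255, 255), (239, 249, 245), (59, 67, 69)]
119 [(21, 52, 255), (31, 57, 255), (32, 60, 255), (35, 54, 255), (35, 62, 255), (34, 60, 255), (15, 23, 130), (40, 43, 117), (225, 235, 234), (255, 255, 255), (232, 240, 236), (67, 73, 76)]
121 [(23, 54, 255), (33, 57, 255), (26, 51, 255), (31, 61, 255), (30, 58, 255), (17, 51, 249), (18, 26, 137), (34, 41, 118), (227, 238, 238), (255, 255, 255), (249, 255, 255), (64, 71, 73)]
123 [(33, 60, 255), (22, 52, 255), (29, 57, 255), (25, 54, 255), (34, 59, 255), (33, 62, 255), (3, 12, 111), (10, 20, 111), (141, 151, 166
[... 806 characters left out ...]
72, 71, 72]
105 [165, 164, 163, 163, 163, 210, 255, 255, 226, 71, 66, 72, 71, 72, 72, 71, 73, 70]
110 [164, 169, 170, 168, 169, 208, 255, 255, 224, 66, 66, 74, 74, 72, 72, 72, 73, 73]
115 [131, 130, 124, 116, 61, 87, 255, 255, 211, 65, 73, 71, 66, 72, 68, 70, 71, 74]
122 [116, 113, 113, 115, 43, 45, 164, 246, 255, 76, 72, 66, 68, 69, 69, 68, 70, 72]
130 [208, 207, 207, 206, 205, 207, 238, 255, 255, 153, 69, 69, 70, 71, 69, 70, 70, 73]
135 [205, 206, 205, 204, 206, 206, 234, 255, 255, 198, 70, 73, 67, 71, 72, 74, 73, 73]
140 [201, 203, 203, 203, 203, 203, 203, 254, 255, 247, 96, 72, 73, 76, 74, 69, 70, 73]
150 [209, 210, 209, 209, 210, 210, 209, 230, 255, 255, 221, 72, 71, 76, 77, 71, 72, 73]
```

Call:
{"fn": "apply_moves", "kwargs": {"motion": [[[0,0,0],[-0.004,-0.035,-0.005],50],[[0,0,0],[-0.01,-0.085,-0.005],50],[[0,0,0],[-0.016,-0.135,-0.005],50],[[0,0,0],[-0.021,-0.185,-0.003],50],[[0,0,0],[-0.027,-0.235,-0.003],50],[[0,0,0],[-0.032,-0.285,-0.003],50],[[0,0,0],[-0.038,-0.33,-0.003],50],[[0,0,0],[-0.0405,-0.358,-0.003],50],[[0,0,0],[-0.0405,-0.358,-0.003],50],[[0,0,0],[-0.0405,-0.358,-0.003],50],[[0,0,0],[-0.0405,-0.358,-0.003],50]]}}

```text
time_s: 23.8
ee_pos: [508.9, 274.2, 190.4]
orientation: [0.002, 0.982, 0.188, 0.002]
contact_force: [0.2, -0.6, 0.2]
width: 0.5
```

```bash
python3 - <<'E'
from h import *
o,M=st()
m=r.camera_model('wrist');f=r.grab_frame('wrist');cv2.imwrite('pics/w9.png',f);np.save('w9m.npy',m,allow_pickle=True)
g=cv2.cvtColor(f,6)
for v in (45,50,55,60,95,100,110): print(v,g[v,440:462].tolist())
for v in range(78,94,2): print(v,[tuple(int(x) for x in f[v,u]) for u in range(451,463)])
a=cv2.imread('pics/w8.png')
A=cv2.resize(a[55:175,40:130],None,fx=4.5,fy=4.5,interpolation=cv2.INTER_CUBIC);B=cv2.resize(f[20:140,405:490],None,fx=4.5,fy=4.5,interpolation=cv2.INTER_CUBIC)
cv2.imwrite('pics/c9.png',cv2.hconcat([A,B]))
E
```

```text
t 23.8 p [508.9 274.2 190.4] F [ 0.2 -0.6  0.2] T [-0.06  0.19  0.01] w 0.5 jaw -68.4 q [-1.36  0.35  0.97  1.68 -0.3   1.27 -1.52] tilt [ 0.0044 -0.0029]
45 [158, 157, 154, 154, 156, 154, 157, 156, 156, 156, 156, 153, 105, 112, 118, 124, 184, 220, 228, 228, 182, 45]
50 [113, 113, 114, 113, 111, 106, 111, 106, 103, 108, 124, 125, 115, 111, 117, 125, 112, 216, 229, 230, 201, 42]
55 [64, 62, 67, 68, 69, 90, 66, 66, 114, 116, 110, 117, 107, 110, 118, 124, 159, 212, 228, 228, 208, 32]
60 [69, 64, 70, 66, 61, 69, 66, 67, 66, 63, 64, 68, 82, 109, 118, 125, 117, 210, 226, 231, 229, 73]
95 [64, 65, 66, 64, 66, 64, 69, 69, 63, 53, 50, 46, 74, 111, 118, 127, 151, 207, 228, 234, 232, 118]
100 [81, 67, 65, 67, 75, 73, 73, 70, 74, 74, 74, 75, 95, 112, 120, 127, 155, 213, 229, 233, 222, 70]
110 [48, 66, 66, 67, 73, 70, 75, 71, 70, 71, 73, 75, 110, 113, 126, 126, 185, 220, 233, 234, 151, 49]
78 [(188, 196, 203), (189, 196, 202), (187, 194, 201), (185, 192, 199), (183, 192, 198), (186, 193, 199), (190, 198, 203), (191, 201, 207), (164, 172, 212), (179, 190, 231), (123, 131, 133), (53, 57, 59)]
80 [(
[... 604 characters left out ...]
230), (0, 26, 230), (0, 21, 230), (0, 18, 230), (0, 25, 230), (0, 20, 229), (157, 170, 230), (82, 89, 89), (49, 50, 56)]
88 [(97, 66, 65), (62, 55, 80), (44, 48, 115), (39, 44, 156), (32, 38, 180), (15, 33, 198), (0, 27, 209), (0, 16, 215), (0, 16, 221), (195, 206, 231), (112, 122, 121), (50, 51, 53)]
90 [(116, 76, 33), (107, 86, 68), (102, 112, 112), (108, 115, 116), (119, 127, 128), (129, 141, 142), (182, 193, 196), (203, 214, 216), (222, 234, 232), (220, 232, 231), (98, 106, 108), (50, 57, 59)]
92 [(112, 70, 26), (103, 88, 76), (103, 111, 113), (109, 118, 119), (119, 126, 127), (139, 149, 150), (194, 206, 209), (216, 227, 230), (223, 235, 233), (222, 234, 233), (41, 47, 48), (49, 52, 58)]
```

View pics/c9.png

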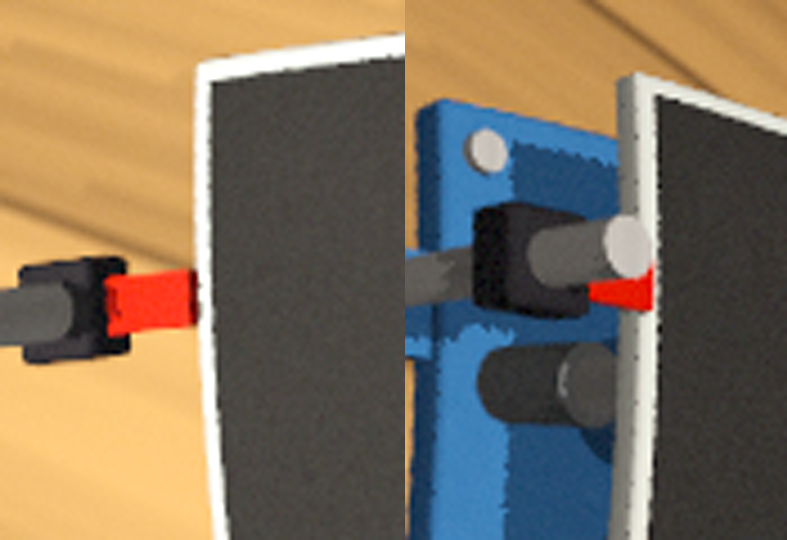

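In c9 the plate edge is at w8 u≈83.5 and the pointer end at 81.6. In w9 the plate edge is at u≈456.5 and the pointer's far edge at 459.7, so it still stands slightly above the plate.

```bash
python3 - <<'E'
from lev import *
mA=np.load('w8m.npy',allow_pickle=True).item();mB=np.load('w9m.npy',allow_pickle=True).item()
A=dict(p0=(85.1,150),p1=(82.8,80),plate=(83.45,122),tip=(81.6,122));B=dict(plate=(456.5,84),tip=(459.7,84))
h=np.radians(20.7)
lev(mA,mB,A,B,h)
for k,d in(('tip',.3),('plate',.3)):
    A2=dict(A);A2[k]=(A[k][0]+d,122);lev(mA,mB,A2,B,h)
o,M=st();a=np.radians(10.9)
print(M.T@(np.array([C[0]+70*np.cos(a),C[1]+70*np.sin(a),195])-o['ee_pos']))
E
```

```text
heading 20.7 plate 101.78815649059885 [685.3 134.3 101.8] pointer mid 104.25836655215564 [685.7 133.6 106.3] [685.5 133.5 106.3] to go 2.4702100615567844 deg 63.51968729717445
heading 20.7 plate 101.78815649059885 [685.3 134.3 101.8] pointer mid 104.01806281670139 [685.8 133.4 106. ] [685.6 133.4 106. ] to go 2.2299063261025367 deg 57.3404483854938
heading 20.7 plate 101.54097657161006 [685.4 134.1 101.5] pointer mid 104.25836655215564 [685.7 133.6 106.3] [685.5 133.5 106.3] to go 2.717389980545576 deg 69.87574235688625
t 23.85 p [509.2 273.9 190.4] F [-0.3 -0.4  0.8] T [-0.06  0.11  0.02] w 0.5 jaw -68.4 q [-1.36  0.35  0.97  1.68 -0.3   1.27 -1.52] tilt [ 0.0045 -0.003 ]
[ -4.43582284 266.27261202  -3.47367689]
```

Plate measured at 101.8 mm: a rise of 12.5 against 12.44 by turns, so the readings agree. The two pointer readings leave 2.5–2.9 mm to go. Back to the knob for the last ~68°, in two parts.

Call:
{"fn": "apply_moves", "kwargs": {"motion": [[[0,0,0],[0,0.03,-0.004],50],[[0,0,0],[-0.001,0.08,-0.004],50],[[0,0,0],[-0.002,0.13,-0.004],50],[[0,0,0],[-0.003,0.18,-0.004],50],[[0,0,0],[-0.004,0.225,-0.004],50],[[0,0,0],[-0.0044,0.255,-0.004],50],[[0,0,0],[-0.0044,0.2663,-0.004],50],[[0,0,0],[-0.0044,0.2663,-0.004],50],[[0,0,0],[-0.0044,0.2663,-0.004],50]]}}

```text
time_s: 24.75
ee_pos: [602.8, 25.7, 195.3]
orientation: [0.002, 0.982, 0.187, 0.002]
contact_force: [-0.1, 1.4, -0.8]
width: 0.498
```

```bash
python3 - <<'E'
from h import *
o,M=st();a=np.radians(10.9)
k=np.array([C[0]+70*np.cos(a),C[1]+70*np.sin(a),134]);print(M.T@(k-o['ee_pos']))
m=r.camera_model('wrist');f=r.grab_frame('wrist')
hsv=cv2.cvtColor(f,40);mk=cv2.inRange(hsv,(0,150,60),(8,255,255))|cv2.inRange(hsv,(172,150,60),(180,255,255));mk[235:]=0
k[2]=170;print('pred',proj(m,k,True));n,l,s,ce=cv2.connectedComponentsWithStats(mk)
for i in range(1,n):
    if s[i,4]>60: print(s[i],ce[i])
E
```

```text
t 24.75 p [602.8  25.7 195.3] F [-0.1  1.4 -0.8] T [-0.04  0.14 -0.05] w 0.498 jaw -68.4 q [-0.88  0.43  1.    1.6  -0.37  1.31 -1.02] tilt [ 0.0041 -0.0024]
[-0.45291412  0.80928184 61.34713489]
pred [259.31839998 221.41060993]
[151  56  26  16 350] [163.67714286  63.38571429]
[ 243  189   32   45 1013] [258.28825271 210.73149062]
```

Call:
{"fn": "apply_moves", "kwargs": {"motion": [[[0,0,0],[0,0.0005,0.025],50],[[0,0,0],[0,0.0005,0.048],50],[[0,0,0],[0,0.0005,0.058],50],[[0,0,0],[0,0.0005,0.0615],40],[[0,0,0],[0,0.0005,0.0615],32],[[0,0,0],[0,0.0005,0.0615],26],[[0,0,0],[0,0.0005,0.0615],20],[[0,0,0],[0,0.0005,0.0615],20],[[0,0,0],[0,0.0005,0.0615],20]]}}

```text
time_s: 25.7
ee_pos: [603.8, 25.9, 134.5]
orientation: [0.001, 0.982, 0.188, 0.003]
contact_force: [2.0, 0.3, 3.3]
width: 0.248
```

```bash
python3 -c "
from h import *
wind(11,6,6)"
```

```text
t 25.7 p [603.8  25.9 134.5] F [2.  0.3 3.3] T [ 0.03 -0.24  0.02] w 0.248 jaw -68.3 q [-0.85  0.49  0.95  1.67 -0.42  1.2  -0.98] tilt [ 0.0056 -0.0019]
angle 11.78 rad 71.14
[-0.003, 0.0079, 0.0006]
[-0.0055, 0.0148, 0.0006]
[-0.0087, 0.0214, 0.0006]
[-0.0125, 0.0276, 0.0006]
[-0.017, 0.0334, 0.0006]
[-0.0221, 0.0387, 0.0006]
```

Call:
{"fn": "apply_moves", "kwargs": {"motion": [[[0,0,0],[-0.003,0.0079,0.0003],20],[[0,0,0],[-0.0055,0.0148,0.0003],20],[[0,0,0],[-0.0087,0.0214,0.0003],20],[[0,0,0],[-0.0125,0.0276,0.0003],20],[[0,0,0],[-0.017,0.0334,0.0003],20],[[0,0,0],[-0.0221,0.0387,0.0003],20],[[0,0,0],[-0.0221,0.0387,0.0003],20]]}}

```text
time_s: 26.4
ee_pos: [597.2, -20.2, 134.5]
orientation: [0.002, 0.982, 0.187, 0.003]
contact_force: [3.4, -0.6, 4.6]
width: 0.252
```

```bash
python3 - <<'E'
from h import *
wind(-25,6,5.4)
m=r.camera_model('wrist');f=r.grab_frame('wrist');cv2.imwrite('pics/w10.png',f);np.save('w10m.npy',m,allow_pickle=True)
t=(685.6,133.5,106.4)
u,v=proj(m,t,True);print('tip pred',u,v,'bottom',proj(m,(685.6,133.5,102.4),True),'plate@103.2',proj(m,(685.3,134.3,103.2),True))
x,y=int(u),int(v)
for w in range(y-6,y+7,2): print(w,[tuple(int(c) for c in f[w,k]) for k in range(x-5,x+7)])
E
```

```text
t 26.4 p [597.2 -20.2 134.5] F [ 3.4 -0.6  4.6] T [-0.24 -0.7  -0.01] w 0.252 jaw -68.4 q [-0.79  0.48  0.97  1.69 -0.42  1.19 -0.91] tilt [ 0.0057 -0.0027]
angle -26.65 rad 70.44
[-0.0038, 0.0026, 0.0005]
[-0.0092, 0.0064, 0.0005]
[-0.0149, 0.0097, 0.0005]
[-0.0209, 0.0125, 0.0004]
[-0.0271, 0.0146, 0.0004]
[-0.0335, 0.0162, 0.0004]
tip pred 100.24536601574366 27.642534590706305 bottom [102.82614372  28.95112758] plate@103.2 [101.30999119  28.87623417]
21 [(25, 50, 255), (0, 48, 255), (5, 44, 255), (18, 50, 255), (17, 44, 255), (25, 48, 255), (23, 30, 180), (59, 63, 121), (233, 244, 244), (254, 255, 255), (255, 255, 255), (234, 245, 242)]
23 [(23, 50, 255), (15, 50, 255), (20, 47, 255), (7, 48, 255), (25, 53, 255), (18, 45, 255), (14, 22, 130), (59, 67, 125), (208, 219, 217), (254, 255, 255), (254, 255, 255), (145, 154, 153)]
25 [(4, 44, 255), (11, 49, 255), (0, 52, 255), (19, 52, 255), (21, 52, 255), (13, 42, 251), (18, 23, 139), (94, 102, 135), (252, 255, 255), (255, 255, 255), (254, 255, 255), (201, 212, 207)]
27 [(18, 51, 255), (0, 46, 255), (12, 49, 255), (12, 50, 255), (28, 48, 255), (24, 45, 251), (5, 15, 108), (122, 135, 160), (252, 255, 255), (254, 255, 255), (254, 255, 255), (168, 178, 177)]
29 [(10, 48, 255), (28, 58, 255), (19, 51, 255), (6, 43, 255), (23, 48, 255), (16, 45, 233), (10, 25, 111), (142, 153, 162), (209, 218, 217), (255, 255, 255), (248, 255, 255), (137, 148, 144)]
31 [(15, 50, 255), (21, 48, 255), (27, 54, 255), (28, 52, 255), (23, 50, 255), (28, 44, 220), (0, 2, 105), (142, 152, 168), (251, 255, 255), (255, 255, 255), (254, 255, 255), (98, 105, 110)]
33 [(0, 46, 255), (22, 52, 255), (31, 55, 255), (28, 47, 255), (18, 54, 255), (21, 30, 191), (32, 36, 115), (245, 255, 255), (255, 255, 255), (255, 255, 255), (226, 237, 233), (66, 70, 74)]
```

```bash
python3 - <<'E'
from h import *
from scipy.optimize import least_squares
L=lambda k:np.load(f'w{k}m.npy',allow_pickle=True).item()
ms={k:L(k) for k in(5,6,8,9,10)}
dz={5:0,6:0,8:12.44,9:12.44,10:13.90}
# (view, plate uv, tip-top uv, end-face bottom u or None)
ob={5:((89.0,122),(80.6,122)),6:((447.5,84),(458.3,84)),8:((83.5,122),(81.6,122)),9:((456.5,84),(459.7,84)),10:((102.05,27),(100.55,27))}
h=np.radians(20.7);n=np.array([-np.sin(h),np.cos(h)])
ks=list(ms)
def res(x):
    yP,yT,z0,zT=x[:4];s=dict(zip(ks,x[4:]));R=[]
    for k in ks:
        p,t=ob[k];R+=[(n@onz(ms[k],*p,z0+dz[k],True)[:2]-yP-s[k])/.25,(n@onz(ms[k],*t,zT,True)[:2]-yT-s[k])/.25,s[k]/.7]
    return R
x=least_squares(res,[-116,-116,89,106]+[0]*5)
print(x.x.round(2),x.cost);J=np.linalg.inv(x.jac.T@x.jac);c=np.zeros(9);c[2]=-1;c[3]=1
print('gap',x.x[1]-x.x[0],'remaining after 13.9:',x.x[3]-2-x.x[2]-13.9,'+-',np.sqrt(c@J@c));print(np.round(res(x.x),1))
for k in(5,8,10):
    a=proj(ms[k],(685.6,133.5,106.4),True);b=proj(ms[k],(685.6,133.5,102.4),True);print(k,'end face px',b-a)
f=cv2.imread('pics/w10.png');g=cv2.cvtColor(f,6)
for v in(5,10,14,18,27,38,42,46,50): print(v,g[v,96:110].tolist())
E
```

```text
[-1.1670e+02 -1.1758e+02  8.9190e+01  1.0642e+02  1.2000e-01 -7.0000e-02
  7.0000e-02  1.1000e-01 -2.2000e-01] 1.6910105508064517
gap -0.877593725592547 remaining after 13.9: 1.3324997050061622 +- 0.23163211049583773
[ 0.4 -0.4  0.2  0.8 -0.8 -0.1  0.1 -0.   0.1 -0.7  0.8  0.2 -0.5  0.4
 -0.3]
5 end face px [ 2.23006324 -0.21976095]
8 end face px [ 2.22705709 -0.20232939]
10 end face px [2.58077771 1.30859299]
5 [174, 172, 174, 173, 175, 176, 176, 176, 241, 255, 255, 254, 155, 61]
10 [170, 169, 170, 168, 168, 170, 170, 210, 254, 255, 255, 251, 67, 69]
14 [172, 171, 169, 170, 169, 171, 171, 234, 255, 255, 255, 180, 64, 66]
18 [178, 178, 177, 179, 180, 176, 177, 253, 255, 255, 248, 108, 69, 66]
27 [103, 106, 107, 108, 104, 42, 141, 255, 255, 255, 177, 72, 67, 68]
38 [165, 171, 172, 173, 173, 228, 255, 255, 255, 198, 69, 70, 69, 70]
42 [88, 89, 89, 90, 91, 249, 255, 255, 255, 185, 68, 69, 67, 74]
46 [94, 93, 95, 92, 106, 254, 255, 255, 255, 74, 72, 71, 70, 69]
50 [96, 96, 96, 95, 157, 254, 255, 255, 254, 70, 67, 70, 70, 76]
```

```bash
python3 - <<'E'
from h import *
from scipy.optimize import least_squares
L=lambda k:np.load(f'w{k}m.npy',allow_pickle=True).item()
ms={k:L(k) for k in(5,6,8,9,10)};dz={5:0,6:0,8:12.44,9:12.44,10:13.90};ks=list(ms)
h=np.radians(20.7);n=np.array([-np.sin(h),np.cos(h)])
def run(dB,inner=False):
    ob={5:((88.9,122),(80.6,122)),6:((447.5+dB,84),(458.3,84)),8:((83.4,122),(81.6,122)),9:((456.5+dB,84),(459.7,84)),10:((101.8,27),(100.55,27))}
    if inner: # inner border of white rim: dark edge, clean in both views
        ob={5:((92.1,122),ob[5][1]),6:((451.95,84),ob[6][1]),8:((86.7,122),ob[8][1]),9:((460.7,84),ob[9][1]),10:((105.9,27),ob[10][1])}
    def res(x):
        s=dict(zip(ks,x[4:]));R=[]
        for k in ks:
            p,t=ob[k];R+=[(n@onz(ms[k],*p,x[2]+dz[k],True)[:2]-x[0]-s[k])/.25,(n@onz(ms[k],*t,x[3],True)[:2]-x[1]-s[k])/.25,s[k]/.7]
        return R
    x=least_squares(res,[-116,-116,89,106]+[0]*5);print(dB,inner,'gap',(x.x[1]-x.x[0]).round(2),'remaining',(x.x[3]-15.9-x.x[2]).round(2),'cost',round(x.cost,2),'zT',x.x[3].round(2))
run(0);run(1);run(0,True)
b6=cv2.imread('pics/w6.png',0);b9=cv2.imread('pics/w9.png',0);a5=cv2.imread('pics/w5.png',0);a8=cv2.imread('pics/w8.png',0)
for v in(94,97,100): print(b6[v,445:455].tolist(),b9[v,454:464].tolist())
for v in(112,114,122,132): print(a5[v,86:96].tolist(),a8[v,82:91].tolist())
E
```

```text
0 False gap -0.96 remaining 1.22 cost 1.49 zT 106.42
1 False gap -0.36 remaining 0.25 cost 1.29 zT 106.42
0 True gap 3.69 remaining -0.31 cost 0.51 zT 106.42
[116, 124, 136, 202, 226, 233, 232, 55, 54, 54] [120, 126, 146, 210, 227, 233, 229, 101, 52, 54]
[117, 125, 121, 207, 227, 232, 231, 138, 54, 55] [120, 126, 154, 211, 228, 233, 224, 32, 52, 54]
[118, 126, 155, 210, 228, 232, 222, 75, 56, 52] [120, 126, 154, 212, 228, 232, 221, 70, 52, 56]
[167, 169, 142, 229, 255, 255, 155, 67, 69, 71] [158, 197, 254, 255, 219, 67, 71, 67, 67]
[161, 166, 150, 213, 226, 254, 185, 70, 68, 76] [120, 178, 254, 255, 211, 69, 69, 71, 73]
[92, 94, 89, 125, 183, 187, 145, 75, 71, 70] [42, 44, 163, 245, 255, 76, 71, 66, 68]
[206, 204, 195, 160, 251, 255, 253, 68, 72, 69] [208, 208, 234, 255, 255, 189, 74, 72, 71]
```

The white rim's own side is about 1 px thick and biased my first edge reading. Corrected estimates of what is left are 0.25 mm (rim edge), −0.3 mm (mat edge) and about 0.5 mm (share of the pointer's end face still visible). The pointer itself has not moved. I'll add about 7° (0.25 mm) and release.

Call:
{"fn": "apply_moves", "kwargs": {"motion": [[[0,0,0],[-0.0035,0.0024,0.0003],20],[[0,0,0],[-0.0069,0.0048,0.0003],20],[[0,0,0],[-0.0069,0.0048,0.0003],20]]}}

```text
time_s: 26.75
ee_pos: [592.9, -27.2, 134.4]
orientation: [0.002, 0.982, 0.187, 0.003]
contact_force: [5.8, -0.7, 4.9]
width: 0.253
```

```bash
python3 - <<'E'
from h import *
wind(-33,1)
m=r.camera_model('wrist');f=r.grab_frame('wrist');cv2.imwrite('pics/w11.png',f)
a=proj(m,(685.6,133.5,106.4),True);b=proj(m,(685.6,133.5,102.4),True);print(a,b)
x,y=int(a[0]),int(a[1])
for w in range(y-6,y+5,2): print(w,[tuple(int(c) for c in f[w,k]) for k in range(x-3,x+6)])
E
```

```text
t 26.75 p [592.9 -27.2 134.4] F [ 5.8 -0.7  4.9] T [-0.28 -0.89  0.03] w 0.253 jaw -68.4 q [-0.79  0.47  0.97  1.71 -0.41  1.18 -0.9 ] tilt [ 0.0066 -0.0032]
angle -33.3 rad 70.26
[-0.0104, 0.0058, 0.0004]
[94.9761041  20.56616781] [97.58282657 21.95049677]
14 [(2, 46, 255), (8, 45, 255), (0, 42, 255), (0, 41, 255), (8, 38, 255), (17, 23, 148), (164, 175, 192), (252, 255, 255), (253, 255, 255)]
16 [(0, 42, 255), (6, 51, 255), (19, 46, 255), (3, 40, 255), (5, 45, 255), (23, 19, 108), (109, 118, 148), (245, 254, 250), (253, 255, 255)]
18 [(8, 44, 255), (14, 45, 255), (1, 44, 255), (16, 48, 255), (21, 41, 229), (13, 17, 106), (157, 168, 172), (253, 255, 255), (253, 255, 255)]
20 [(0, 39, 255), (9, 50, 255), (12, 45, 255), (24, 52, 255), (13, 38, 232), (29, 33, 111), (228, 239, 240), (254, 255, 255), (253, 255, 255)]
22 [(8, 42, 255), (16, 50, 255), (25, 52, 255), (23, 48, 255), (11, 34, 194), (17, 21, 110), (165, 176, 179), (253, 255, 255), (253, 255, 255)]
24 [(21, 55, 255), (8, 48, 255), (2, 43, 255), (17, 45, 255), (19, 30, 156), (70, 77, 127), (202, 212, 212), (254, 255, 255), (253, 255, 255)]
```

About 2.2 of the pointer end's 4 mm still shows above the plate rim, which puts mid-thickness level to about 0.25 mm. Releasing and backing off.

Call:
{"fn": "apply_moves", "kwargs": {"motion": [[[0,0,0],[0,0,0],32],[[0,0,0],[0,0,0],42],[[0,0,0],[0,0,0],50],[[0,0,0],[0,0,-0.02],50],[[0,0,0],[0,0,-0.06],50],[[0,0,0],[0.01,0.03,-0.08],50],[[0,0,0],[0.03,0.06,-0.07],50],[[0,0,0],[0.055,0.08,-0.055],50],[[0,0,0],[0.063,0.087,-0.055],50],[[0,0,0],[0.063,0.087,-0.055],50],[[0,0,0],[0.063,0.087,-0.055],50]]}}

```text
time_s: 27.9
ee_pos: [682.6, -84.7, 189.9]
orientation: [0.002, 0.982, 0.187, 0.002]
contact_force: [0.8, -0.3, 0.2]
width: 0.5
```

```bash
python3 - <<'E'
from h import *
o,M=st()
m=r.camera_model('wrist');f=r.grab_frame('wrist');np.save('w12m.npy',m,allow_pickle=True);cv2.imwrite('pics/w12.png',f)
a=proj(m,(685.6,133.5,106.4),True);b=proj(m,(685.6,133.5,102.4),True);print('tip pred',a,b)
x,y=int(a[0]),int(a[1])
for w in range(y-5,y+6,2): print(w,[tuple(int(c) for c in f[w,k]) for k in range(x-4,x+7)])
s=r.grab_frame('scene');s0=cv2.imread('pics/scene0.png');t=r.grab_frame('top');t0=cv2.imread('pics/top0.png')
d=cv2.absdiff(s,s0).max(2)
for n,(u,v) in dict(jar=(134,265),glue=(244,246),tape=(332,172)).items(): print(n,'changed px',int((d[v-20:v+20,u-20:u+20]>40).sum()))
A=cv2.resize(s[150:270,270:395],None,fx=3,fy=3,interpolation=cv2.INTER_CUBIC);B=cv2.resize(f[40:220,30:240],None,fx=2,fy=2,interpolation=cv2.INTER_CUBIC)
cv2.imwrite('pics/fin.png',cv2.hconcat([A,B]))
E
```

```text
t 27.9 p [682.6 -84.7 189.9] F [ 0.8 -0.3  0.2] T [-0.08  0.15 -0.  ] w 0.5 jaw -68.4 q [-0.54  0.63  0.93  1.36 -0.5   1.38 -0.81] tilt [ 0.0055 -0.0036]
tip pred [ 49.67984689 114.6362614 ] [ 52.05711717 114.50137396]
109 [(0, 47, 255), (6, 48, 255), (4, 47, 255), (4, 44, 255), (20, 49, 255), (14, 20, 135), (222, 233, 235), (253, 255, 255), (176, 187, 188), (59, 62, 68), (61, 67, 71)]
111 [(20, 50, 255), (0, 40, 255), (5, 48, 255), (4, 41, 255), (8, 48, 252), (11, 19, 109), (122, 132, 154), (254, 255, 255), (209, 219, 217), (65, 68, 75), (68, 71, 78)]
113 [(0, 44, 255), (16, 50, 255), (7, 41, 255), (9, 48, 255), (0, 47, 255), (16, 25, 157), (197, 208, 212), (253, 255, 255), (198, 209, 207), (63, 64, 72), (62, 66, 71)]
115 [(1, 50, 255), (22, 53, 255), (5, 48, 255), (6, 46, 255), (13, 45, 255), (9, 18, 111), (123, 132, 153), (226, 238, 236), (233, 244, 241), (64, 71, 75), (63, 66, 70)]
117 [(0, 42, 255), (18, 52, 255), (4, 45, 255), (2, 45, 255), (12, 47, 255), (12, 22, 180), (149, 160, 174), (252, 255, 255), (218, 229, 226), (68, 69, 75), (63, 69, 74)]
119 [(0, 47, 255), (3, 45, 255), (0, 44, 255), (18, 48, 254), (27, 54, 247), (19, 26, 156), (182, 194, 207), (253, 255, 255), (252, 255, 255), (69, 71, 79), (65, 70, 73)]
jar changed px 0
glue changed px 567
tape changed px 594
```

View pics/fin.png

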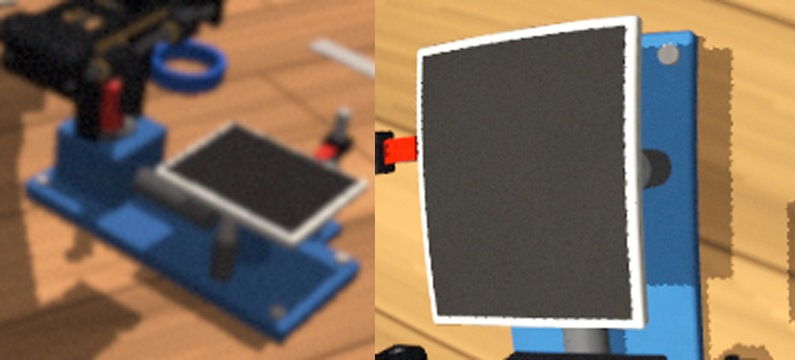

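The final view shows the crank still on the stub under the gripper and the pointer end level within the plate's rim. The pointer end sits at u=49.6 against 49.7 predicted, so it has not shifted. The tape ring stands as before, and the arm is clear with zero force. Handing in.

```bash
python3 -c "
from h import *
st();print(r.sign_off())"
```

```text
t 28.05 p [682.8 -84.  190.7] F [ 0.3  0.6 -0.3] T [-0.04  0.16  0.  ] w 0.498 jaw -68.4 q [-0.54  0.63  0.93  1.36 -0.5   1.38 -0.81] tilt [ 0.007  -0.0027]
the job is handed in; nothing more can be done
None
```

I fitted the smallest crank on the stub, wound it by the red knob until the plate was about level with the pointer, and left the crank on the stub. The job is handed in at 28 s, with the gripper open and touching nothing.

- **Fit:** The slot found the key on the first try. The crank came down to about 90 mm, the height of the collar, with only a few newtons of contact.
- **Winding:** I turned it about 666° clockwise, roughly 25.9 mm of lift. Wrist readings were about 8 N at most.
- **Level:** My estimates of the final height disagree a little. The visible part of the pointer's end puts the plate's white rim 0.2 to 0.4 mm below the pointer's mid-thickness. The corrected rim-edge measurement puts it level. The mat-edge measurement puts the plate about 0.55 mm high. I discarded a first rim-edge reading, because the rim's side had biased it; it would put the plate about 1 mm low.
- **Pointer:** It was within 0.1 pixel of where it was expected, so it did not move.
- **Other objects:** The jar's pixels are unchanged. The automatic before/after check flagged changed pixels at the glue and tape. I put that down to the arm and its shadow in the picture, but did not confirm it. No move went near either, and the tape shows in its place in the final picture.

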